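# Swing out the gate leg and set the serving tray on the ledge

## Task

Set up the small serving ledge for the wine tasting: push its folded prop leg outwards until it comes hard up against its stop bolt, and keep it pressed there firmly but gently for a moment. Then lay the wooden tray level across the ledge and the leg, in line with the leg, with the leg's steel pin standing in the tray's hole, without dropping it. Leave the leg swung out and the glassware and other small things where they are.

Things in the scene. Friction and masses are not known exactly. Their poses are not given: they have to be found in the camera images.
- ledge: Wooden upright panel fixed to the table, 40 mm thick (its x), 150 mm long (its y), 120 mm high, on a foot 12 mm high (x -42 to +18 mm, y -95 to +95 mm). Origin at the centre of its underside, on the table. Its x is level and points to the side on which the leg swings out (away from the robot, give or take the yaw); z is up.
- hinge (a point): Upright hinge axis of the leg, at the height of the leg's top (120 mm): 34 mm along x from the ledge's origin, at y = 0. The stop is a steel bolt 10 mm thick, 60 mm out from the axis at 97 mm height, held in a bracket on the panel at y -40 mm and pointing to +y. It is screwed in to a different length each time, and its setting is not measured: feel for it. It does not give.
- prop_leg (a joint): Angle of the leg about its upright hinge (rad). 0: folded along the ledge's +y, its outer half sticking out past the panel's end. It grows as the leg swings out, clockwise seen from above, towards the ledge's +x, until the leg meets the stop bolt somewhere from 1.42 to 1.68. Starts at 0.03 to 0.45. Stiff hinge: friction about 0.6 N m (5 N at 120 mm), no spring; it stays where it is left.
- pin (a point): Foot of the upright steel pin on the leg's top face, 130 mm out from the hinge axis, 120 mm above the table. The pin is 12 mm in diameter and 20 mm tall. Its y axis points outwards along the leg.
- leg_end (a point): Middle of the leg's outer end at rail height: 150 mm out from the hinge axis, 97 mm above the table. The leg is a wooden gate 20 mm thick, 10 to 150 mm out from the axis, top at 120 mm, top rail 45 mm deep. A push of 9 to 15 N square on the leg, 110 mm or more out, kept up at the stop for a quarter of a second, proves it home; over 25 N is too rough.
- tray: Loose wooden board 210 mm (its x) by 150 mm (its y), 12 mm thick, 0.25 to 0.5 kg. Origin at the centre of its underside, z up. On its middle a grip block 80 mm long in x, 18 mm wide in y, 12 to 54 mm above the underside. In place its +x points as the leg does (from hinge to pin), its hole is over the pin and its other end rests on the panel, its underside 120 mm above the table.
- tray_hole (a point): Centre of the round hole through the tray, 27 mm across, at its underside: 72 mm along the tray's +x from its centre.
- tray_grip (a point): Point in the middle of the tray's grip block, 40 mm above the underside: pinch the block here across its 18 mm.
- wine_glass: Stemmed wine glass, 185 mm tall, 74 mm across, standing beyond the leg's reach; origin under its foot. To be left alone.
- wine_bottle: Wine bottle, 290 mm tall, 74 mm across; origin under its base. To be left alone.
- corkscrew: Corkscrew lying beside the tray, about 150 mm long; origin under its middle. To be left alone.
- stopper: Cork stopper, 36 mm tall, 34 mm across, near the tray; origin under its base. To be left alone.
- pen: Pen lying on the table, 140 mm long; origin at its middle. To be left alone.
- bread_bowl: Wooden bread bowl, 170 mm across, 55 mm high; origin under its base. To be left alone.

How it is judged:
By the outcome, as a careful person would: the job done as asked, in the order asked, and still so for the second after the job is handed in, with the robot touching nothing.
It also fails if it takes over 72 s, if anything falls off the work surface, if the arm or the gripper's body presses on something with over 40 N, if the wrist force passes 120 N, or if a joint passes its speed limit or range.

## Robot

A 6-joint arm with a two-finger parallel gripper is mounted at the origin on the work surface. World frame = base frame: x ahead of the robot, y to its left, z up, the work surface at z = 0. Lengths are in m, angles in rad, forces in N, time in s.
With the tool pointing down it reaches from about 0.35 to 0.975 m from the base axis. Payload 4.9 kg.
Tool frame: the origin (TCP) lies at the very end of the fingers, on their centre line; the grasp point (between the pads) lies 19 mm behind it; x points along the fingers, z is the direction in which the jaws open and shut, and the axes are right-handed (so a half turn about x gives the same grasp; the last joint's range is limited). The gripper opens to 85 mm and grips with 20 to 120 N. Pads are 22 mm wide; open, the fingers measure 114 mm over their backs; the gripper's body (76 mm by 85 mm) begins 54 mm behind the grasp point. The pads swing forward as they close: fully open they stand 13 mm farther back than shut.
Start: joints at [1.135, 0.053, 1.613, -0, 1.476, -0.119], TCP at [0.195, 0.594, 0.231] pointing down, gripper open.
Joint ranges: [-3.01, 3.01], [-1.01, 2.22], [0.06, 2.58], [-1.02, 4.17], [0.09, 2.62], [-3.14, 3.14]. Speed limits (rad/s): [2.57, 2.57, 3.14, 3.14, 3.14, 3.14].

## Interface

Orientations are given as a rotation vector (axis times angle).
In Python, from station import ctrl, imaging gives the robot as it stands. The module is installed in compiled form; this text tells all that it offers.
- The arm moves only by the shell command python3 -m jog 'ROWS' [FORCE]. ROWS is JSON, a list that holds one entry, the list of rows, each a list of 5 numbers: the shift along the tool's x, y, z in m, then the turn about the tool's x in rad, then the closure, from -1 (fully open) to 1 (shut). A call has 1 to 12 rows; each row is the pose to reach, as a shift and turn from the pose measured when the call began, along the tool's axes at that moment; what a row does not reach only later rows make up. A row lasts 1/10 s, in which the tool goes at most 50 mm and 8.59 degrees, less where a joint would pass 70% of its speed; a pose out of reach is approached as far as the arm can. A call with a gripper value outside its range is refused whole. The fingers move at their own pace and stop on an object; FORCE is the grip in N (left out, the last holds). Time passes only in rows, so rows that repeat a pose let the fingers close. It gives the time, the measured TCP pose, the force and the opening at its end, in the units of the state.
- ctrl.get_obs(): the state, without advancing time (a new reading comes with each control period).
- imaging.get_image(name): name is "scene" or "top" or "wrist"; returns a dict with "color" (420x560x3 uint8, red, green, blue), "intrinsics" (3x3 intrinsics, pixels), "distortion" ([k1, k2, p1, p2, k3] as OpenCV has them; the pictures are not rectified), "R" (3x3) and "t" (3): a world point X has camera coordinates R X + t. Camera axes: x right, y down, z forward; pixel columns grow to the right and rows downward; lengths in m; the calibration is good to about 2 mm. A picture is of the moment at which its call begins. There is no depth.
- ctrl.finish_job(): hands the job in, once; it reports no verdict.
The state is a dict: "t": time; "q": joint angles; "dq": joint speeds; "effort": joint torques, N m; "tool_pos": TCP position; "tool_rot": TCP orientation; "contact_force": force on the tool from outside, world axes, zero at the start; "wrist_torque": the same for the moment, N m; "opening": finger opening in m.
Only numpy, scipy, OpenCV 4.12 (cv2) and the standard library are available. Lean on these libraries where they do the work, as an engineer would, in place of code of your own. Each camera call takes 0.05 s, during which the arm holds its last target.

## Working session

There is one attempt and no reset: what is moved stays moved. The work goes in short steps, Python scripts to look and compute and a shell command to move; the robot and the scene stay as the last step left them, time stands still between calls to the robot, and variables do not carry over. Pictures are saved under pics/ and viewed, and the job is handed in when it is done.

```bash
ls; mkdir -p pics; python3 - <<'E'
from station import ctrl, imaging
import cv2,numpy as np
o=ctrl.get_obs()
for k,v in o.items(): print(k,np.round(v,4))
for n in ["scene","top","wrist"]:
    d=imaging.get_image(n)
    cv2.imwrite(f"pics/{n}0.png",d["color"][:,:,::-1])
    print(n,np.round(d["intrinsics"],1).tolist(),np.round(d["distortion"],4),np.round(d["R"],3).tolist(),np.round(d["t"],3))
E
```

```text
pics
t 0.0
q [ 1.135   0.0534  1.6143 -0.      1.476  -0.119 ]
dq [-0.0014  0.0002 -0.001   0.0004  0.0002 -0.0009]
effort [ 1.40000e-03 -3.93663e+01 -3.70185e+01  1.00000e-04  6.70000e-03
 -0.00000e+00]
tool_pos [0.1944 0.5933 0.23  ]
tool_rot [-0.9739  1.3444  0.9722]
contact_force [-0.5947  0.0635  0.5303]
wrist_torque [0.0257 0.0418 0.0066]
opening 0.0853
scene [[488.2, 0.0, 278.8], [0.0, 488.2, 223.9], [0.0, 0.0, 1.0]] [-0.0212  0.      0.      0.      0.    ] [[-0.675, 0.737, 0.003], [0.555, 0.511, -0.656], [-0.486, -0.441, -0.754]] [ 0.393 -0.252  2.017]
top [[412.5, 0.0, 272.1], [0.0, 412.5, 208.6], [0.0, 0.0, 1.0]] [0.0163 0.     0.     0.     0.    ] [[0.014, -1.0, 0.005], [-0.996, -0.014, -0.092], [0.092, -0.004, -0.996]] [-0.031  0.571  1.195]
wrist [[308.3, 0.0, 281.4], [0.0, 308.3, 210.3], [0.0, 0.0, 1.0]] [-0.0427  0.      0.      0.      0.    ] [[0.312, 0.95, -0.001], [0.908, -0.298, 0.296], [0.28, -0.093, -0.955]] [-0.625 -0.038  0.38 ]
```

View pics/top0.png

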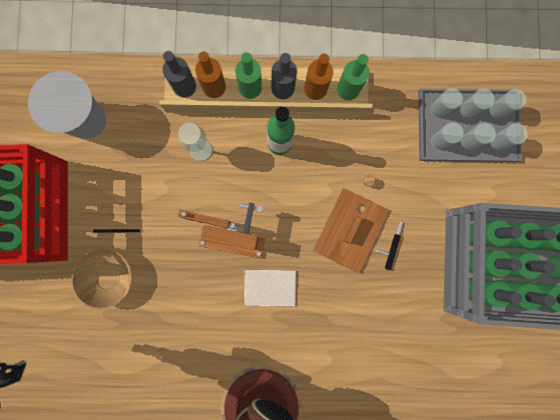

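View pics/scene0.png

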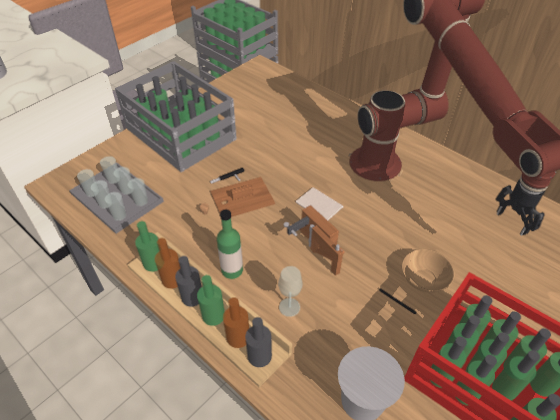

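View pics/wrist0.png

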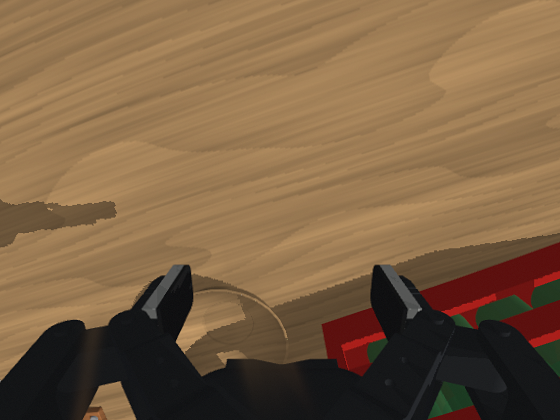

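```bash
cat > h.py <<'E'
from station import ctrl, imaging
import cv2,numpy as np
from scipy.spatial.transform import Rotation as Ro
def cast(d,px,z):
    p=cv2.undistortPoints(np.array(px,float).reshape(-1,1,2),np.array(d["intrinsics"]),np.array(d["distortion"])).reshape(-1,2)
    R=np.array(d["R"]);t=np.array(d["t"])
    c=-R.T@t
    r=np.c_[p,np.ones(len(p))]@R
    return c+r*((z-c[2])/r[:,2])[:,None]
def proj(d,X):
    R=np.array(d["R"]);t=np.array(d["t"])
    return cv2.projectPoints(np.array(X,float).reshape(-1,1,3),cv2.Rodrigues(R)[0],t,np.array(d["intrinsics"]),np.array(d["distortion"]))[0].reshape(-1,2)
def crop(d,u0,u1,v0,v1,s,name):
    c=d["color"][v0:v1,u0:u1,::-1]
    cv2.imwrite("pics/"+name+".png",cv2.resize(c,None,fx=s,fy=s,interpolation=cv2.INTER_CUBIC))
E
python3 - <<'E'
from h import *
d=imaging.get_image("top")
crop(d,170,280,190,270,7,"led1"); crop(d,305,415,170,280,5,"tray1")
d=imaging.get_image("scene")
crop(d,270,360,190,280,6,"led1s")
E
```

```text
(no output)
```

View pics/led1.png

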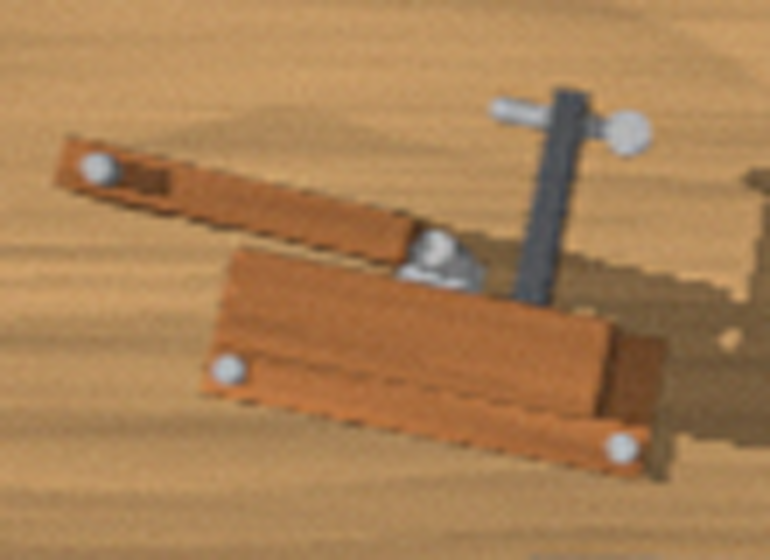

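View pics/tray1.png

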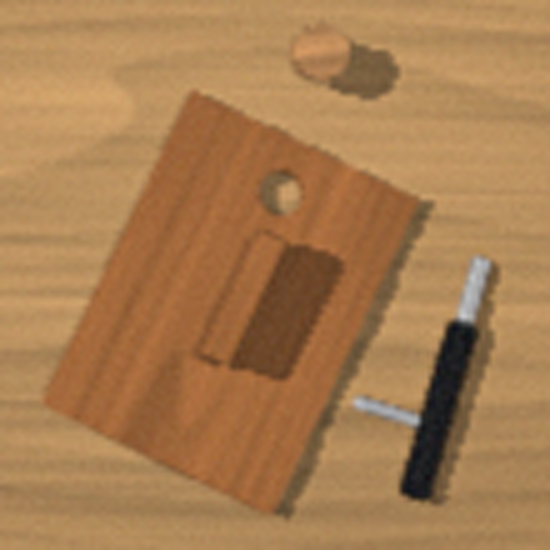

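View pics/led1s.png

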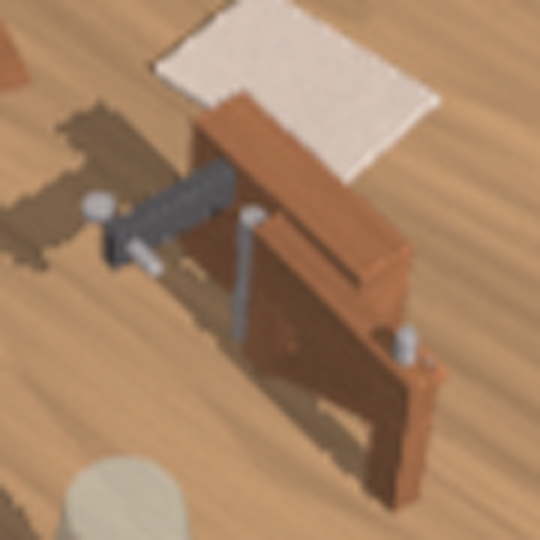

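```bash
python3 - <<'E'
from h import *
d=imaging.get_image("top")
f=lambda P,u,v,s:[[u+(x+.5)/s-.5,v+(y+.5)/s-.5] for x,y in P]
pc=cast(d,f([(233,247),(612,320),(600,418),(217,354)],170,190,7),.12)
print("panel",pc.round(4), [np.linalg.norm(pc[i]-pc[(i+1)%4]).round(4) for i in range(4)])
c=pc.mean(0)
ex=(pc[0]+pc[1]-pc[2]-pc[3]);ey=pc[0]+pc[3]-pc[1]-pc[2]
print(c,"yaw x",np.arctan2(ex[1],ex[0]),"yaw y",np.arctan2(-ey[0],ey[1]))
yaw=np.arctan2(-ey[0],ey[1])
R=np.array([[np.cos(yaw),-np.sin(yaw)],[np.sin(yaw),np.cos(yaw)]])
h=c[:2]+R@[.034,0]
print("hinge pred",h,"seen",cast(d,f([(436,245)],170,190,7),.122))
p=cast(d,f([(97,164)],170,190,7),.14);print("pin top",p, np.linalg.norm(p[0,:2]-h))
l=R.T@(p[0,:2]-h);print("angle",np.arctan2(l[0],l[1]))
print("foot screws", cast(d,f([(229,369),(622,448)],170,190,7),.012))
tc=cast(d,f([(195,90),(428,200),(278,516),(43,403)],305,170,5),.012)
print("tray",tc.round(4),[np.linalg.norm(tc[i]-tc[(i+1)%4]).round(4) for i in range(4)],tc.mean(0))
ex=tc[0]+tc[1]-tc[2]-tc[3];print("yaw",np.arctan2(ex[1],ex[0]))
ey=tc[0]+tc[3]-tc[1]-tc[2];print("yaw",np.arctan2(-ey[0],ey[1]))
print("hole",cast(d,f([(281,193)],305,170,5),.012))
b=cast(d,f([(262,232),(288,245)],305,170,5),.054);print(b)
n=cast(d,f([(497,105),(628,133),(320,52)],170,190,7),.097);print("bolt",n)
print("glass,bottle",cast(d,[(281,113)],.29),cast(d,[(189,133)],.185), cast(d,f([(320,52)],305,170,5),.036))
o=ctrl.get_obs();print(Ro.from_rotvec(o["tool_rot"]).as_matrix().round(3))
s=imaging.get_image("scene")
# check with scene view
print(proj(s,[[*h,.12],p[0],tc[0],tc[1],tc[2],tc[3]]), "scene zoom pin top ~", 270+405/6,190+330/6,"hinge",270+253/6,190+215/6)
E
```

```text
panel [[0.5152 0.1649 0.12  ]
 [0.4889 0.0173 0.12  ]
 [0.451  0.0213 0.12  ]
 [0.4737 0.1699 0.12  ]] [np.float64(0.1499), np.float64(0.0381), np.float64(0.1503), np.float64(0.0418)]
[0.48216925 0.0933661  0.12      ] yaw x -0.11219213349737493 yaw y -0.16371629125032655
hinge pred [0.51571462 0.08782458] seen [[0.51692223 0.08601263 0.122     ]]
pin top [[0.54516753 0.21449758 0.14      ]] 0.13005200366443562
angle 0.06473596308140699
foot screws [[0.46884136 0.18274212 0.012     ]
 [0.43776887 0.01557612 0.012     ]]
tray [[ 0.6388 -0.2375  0.012 ]
 [ 0.5742 -0.3768  0.012 ]
 [ 0.3856 -0.2858  0.012 ]
 [ 0.45   -0.1468  0.012 ]] [np.float64(0.1536), np.float64(0.2095), np.float64(0.1532), np.float64(0.2094)] [ 0.51212998 -0.26173127  0.012     ]
yaw -0.448547650306285
yaw -0.43364049534973476
hole [[ 0.5771998  -0.28886543  0.012     ]]
[[ 0.55035031 -0.26851612  0.054     ]
 [ 0.54303624 -0.283485    0.054     ]]
bolt [[0.57437947 0.06532559 0.097     ]
 [0.56391932 0.01295235 0.097     ]
 [0.59461739 0.13632843 0.097     ]]
glass,bottle [[ 0.77406536 -0.03995321  0.29      ]] [[0.751442   0.19738172 0.185     ]] [[ 0.65896435 -0.30712069  0.036     ]]
[[-0.    -0.95   0.312]
 [-0.001  0.312  0.95 ]
 [-1.     0.    -0.001]]
[[311.61472887 223.99256977]
 [336.56308506 245.37876914]
 [221.01280735 216.63808427]
 [208.61239275 189.43173474]
 [259.23555009 175.74789128]
 [273.80500636 201.4596024 ]] scene zoom pin top ~ 337.5 245.0 hinge 312.1666666666667 225.83333333333334
```

```bash
cat >> h.py <<'E'
H=np.array([.516,.087])
def go(pos,ydir=None):
    "needed shift/turn in tool axes; ydir = wanted world azimuth of tool -y"
    o=ctrl.get_obs();R=Ro.from_rotvec(o["tool_rot"]).as_matrix()
    s=R.T@(np.array(pos)-o["tool_pos"])
    cur=np.arctan2(-R[1,1],-R[0,1])
    tilt=R[2,0]
    turn=0 if ydir is None else -(ydir-cur)  # + about tool x(down) = clockwise
    turn=(turn+np.pi)%(2*np.pi)-np.pi
    print("shift",s.round(4),"turn",round(turn,4),"az(-y)",round(cur,4),"down",round(-tilt,4),"F",np.round(o["contact_force"],2),"pos",np.round(o["tool_pos"],4),"q",np.round(o["q"],3),"op",round(o["opening"],4),"t",round(o["t"],2))
E
python3 - <<'E'
from h import *
a=1.345;n=np.array([np.sin(a),-np.cos(a)]);e=np.array([np.cos(a),np.sin(a)])
p=H+.13*e-.042*n
print(p); go([*p,.2],np.arctan2(n[1],n[0])); go([*p,.085],np.arctan2(n[1],n[0]))
E
```

```text
[0.50417085 0.22310316]
shift [ 0.0311 -0.4096 -0.2557] turn -0.091 az(-y) -0.3168 down 1.0 F [-0.38 -0.32 -0.72] pos [0.1946 0.5937 0.231 ] q [ 1.135  0.053  1.613  0.     1.476 -0.119] op 0.0851 t 0.35
shift [ 0.1461 -0.4096 -0.2557] turn -0.091 az(-y) -0.3168 down 1.0 F [-0.38 -0.32 -0.72] pos [0.1946 0.5937 0.231 ] q [ 1.135  0.053  1.613  0.     1.476 -0.119] op 0.0851 t 0.35
```

```bash
python3 -m jog '[[[0.01,-0.04,-0.025,-0.02,1],[0.02,-0.08,-0.05,-0.04,1],[0.03,-0.12,-0.075,-0.06,1],[0.03,-0.16,-0.1,-0.08,1],[0.03,-0.2,-0.125,-0.09,1],[0.03,-0.24,-0.15,-0.09,1],[0.03,-0.28,-0.175,-0.09,1],[0.03,-0.32,-0.2,-0.09,1],[0.03,-0.36,-0.225,-0.09,1],[0.03,-0.41,-0.256,-0.09,1],[0.03,-0.41,-0.256,-0.09,1],[0.03,-0.41,-0.256,-0.09,1]]]' 40
python3 - <<'E'
from h import *
a=1.345;n=np.array([np.sin(a),-np.cos(a)]);e=np.array([np.cos(a),np.sin(a)])
p=H+.13*e-.042*n
go([*p,.085],np.arctan2(n[1],n[0]))
d=imaging.get_image("top");crop(d,130,290,160,280,4,"ap1")
d=imaging.get_image("scene");crop(d,240,420,150,310,4,"ap1s")
E
```

```text
t: 1.55
tool_pos: [0.5052, 0.2216, 0.2011]
tool_rot: [-1.038, 1.31, 1.038]
contact_force: [0.0, 0.7, -0.1]
opening: -0.0001
shift [0.1161 0.0013 0.0012] turn -0.0041 az(-y) -0.2299 down 1.0 F [ 0.03  0.68 -0.13] pos [0.5052 0.2216 0.2011] q [ 0.279 -0.102  1.815 -0.     1.428 -1.062] op -0.0001 t 1.55
```

View pics/ap1s.png

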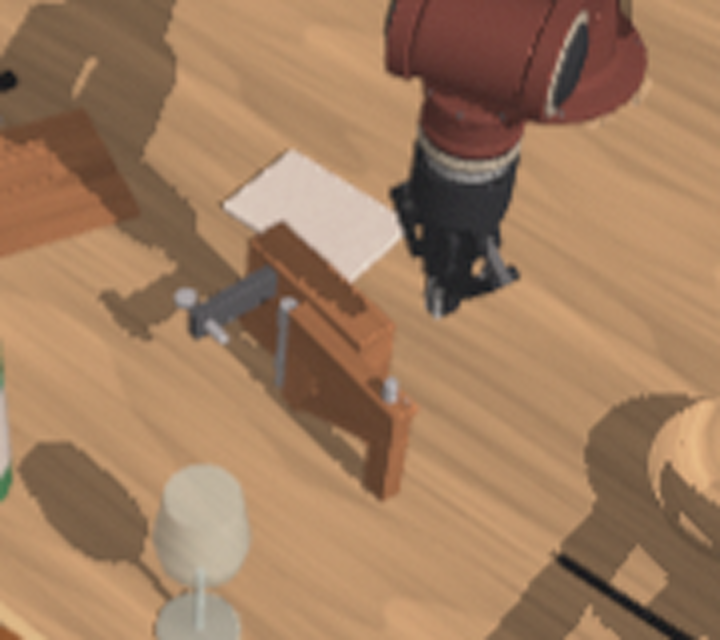

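View pics/ap1.png

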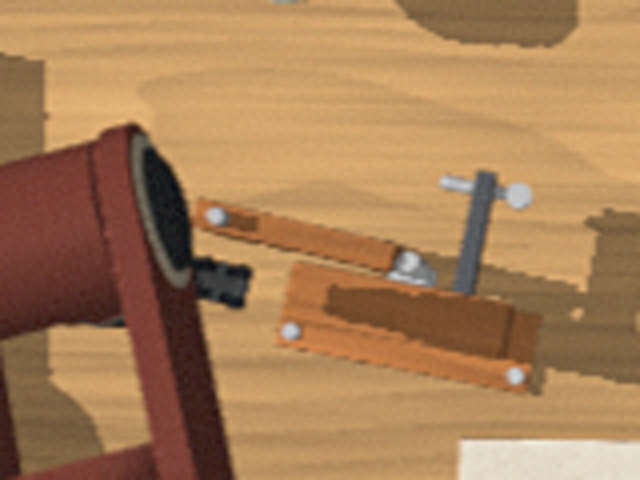

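```bash
python3 -m jog '[[[0.04,0,0,0,1],[0.08,0,0,0,1],[0.109,0,0,0,1],[0.109,0,0,0,1],[0.109,-0.008,0,0,1],[0.109,-0.012,0,0,1],[0.109,-0.014,0,0,1],[0.109,-0.016,0,0,1],[0.109,-0.018,0,0,1],[0.109,-0.018,0,0,1]]]'
python3 - <<'E'
from h import *
go([0,0,0])
d=imaging.get_image("top");crop(d,130,290,160,280,4,"ap2")
d=imaging.get_image("scene");crop(d,270,380,190,280,7,"ap2s")
E
```

```text
t: 2.65
tool_pos: [0.5218, 0.2193, 0.0924]
tool_rot: [-1.04, 1.308, 1.041]
contact_force: [-0.2, -0.7, 0.6]
opening: 0.0003
shift [ 0.0925  0.4591 -0.331 ] turn 0.0 az(-y) -0.2267 down 1.0 F [-0.19 -0.69  0.6 ] pos [0.5218 0.2193 0.0924] q [ 0.266  0.041  1.868  0.     1.234 -1.078] op 0.0003 t 2.65
```

View pics/ap2s.png

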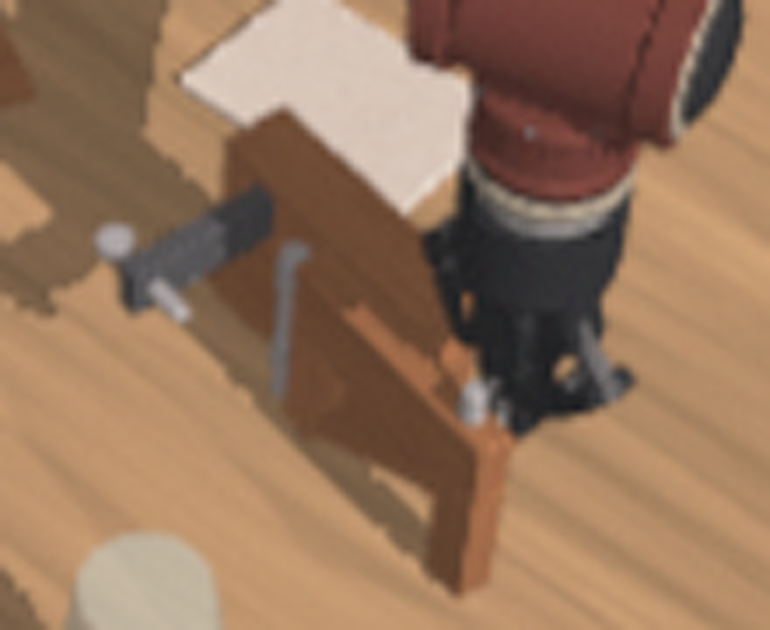

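```bash
cat >> h.py <<'E'
def arc(ds,w=.022,r=.130):
    o=ctrl.get_obs();R=Ro.from_rotvec(o["tool_rot"]).as_matrix()
    az=np.arctan2(-R[1,1],-R[0,1]);a0=az+np.pi/2
    print("leg azimuth now",a0)
    for dl in ds:
        a=a0-dl;n=np.array([np.sin(a),-np.cos(a)]);e=np.array([np.cos(a),np.sin(a)])
        p=np.r_[H+r*e-w*n,.092]
        print(round(dl,3),(R.T@(p-o["tool_pos"])).round(4))
E
python3 -c "
from h import *
arc(np.arange(.05,.8,.0625))"
```

```text
leg azimuth now 1.3442339411484023
0.05 [-0.     -0.009   0.0008]
0.112 [-0.     -0.0173  0.0015]
0.175 [-0.     -0.0255  0.0017]
0.238 [-0.     -0.0337  0.0014]
0.3 [-0.     -0.0419  0.0006]
0.362 [-0.     -0.0501 -0.0008]
0.425 [-0.0001 -0.0581 -0.0026]
0.488 [-0.0001 -0.066  -0.005 ]
0.55 [-0.0001 -0.0737 -0.0078]
0.612 [-0.0001 -0.0813 -0.0111]
0.675 [-0.0001 -0.0886 -0.0149]
0.738 [-0.0001 -0.0957 -0.0191]
```

```bash
python3 -m jog '[[[0,-0.009,0.001,0.05,1],[0,-0.017,0.001,0.112,1],[0,-0.026,0.002,0.175,1],[0,-0.034,0.001,0.238,1],[0,-0.042,0.001,0.3,1],[0,-0.05,-0.001,0.362,1],[0,-0.058,-0.003,0.425,1],[0,-0.066,-0.005,0.488,1],[0,-0.074,-0.008,0.55,1],[0,-0.081,-0.011,0.612,1],[0,-0.089,-0.015,0.675,1],[0,-0.096,-0.019,0.738,1]]]'
python3 -c "
from h import *
go([0,0,0])
d=imaging.get_image('top');crop(d,130,290,160,280,4,'p3')
d=imaging.get_image('scene');crop(d,270,380,190,280,7,'p3s')
arc(np.arange(.05,.6,.05))"
```

```text
t: 3.95
tool_pos: [0.6103, 0.1811, 0.0917]
tool_rot: [-0.47, 1.519, 0.477]
contact_force: [-1.1, 6.0, -0.5]
opening: 0.0002
shift [ 0.092   0.1973 -0.6052] turn 0.0 az(-y) -0.9667 down 1.0 F [-1.13  5.97 -0.52] pos [0.6103 0.1811 0.0917] q [ 0.17   0.2    1.695  0.004  1.248 -0.436] op 0.0002 t 3.95
leg azimuth now 0.6058451724759165
0.05 [-0.0003 -0.0069  0.0002]
0.1 [-0.0003 -0.0134  0.0008]
0.15 [-0.0003 -0.02    0.0011]
0.2 [-0.0004 -0.0266  0.0011]
0.25 [-0.0004 -0.0332  0.0007]
0.3 [-0.0004 -0.0397 -0.    ]
0.35 [-0.0004 -0.0462 -0.0011]
0.4 [-0.0004 -0.0527 -0.0024]
0.45 [-0.0004 -0.0591 -0.0041]
0.5 [-0.0004 -0.0654 -0.0061]
0.55 [-0.0004 -0.0715 -0.0084]
```

View pics/p3s.png

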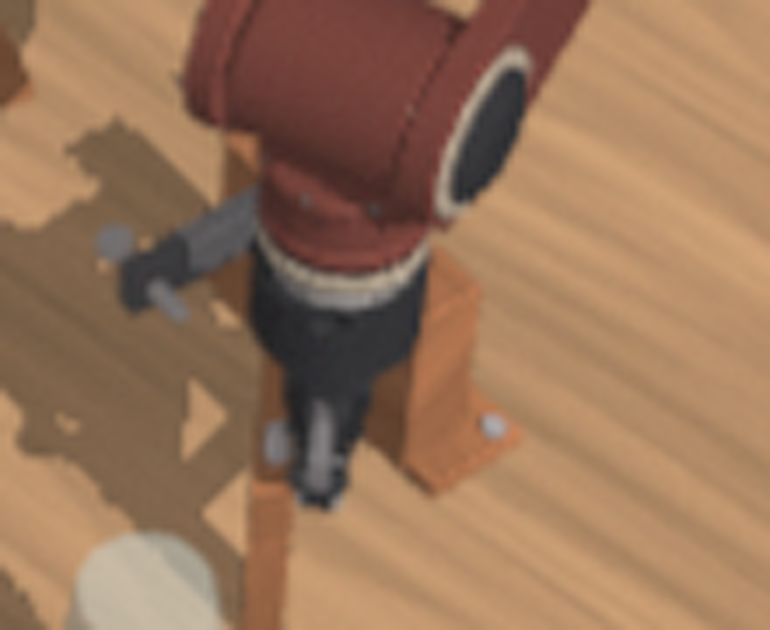

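View pics/p3.png

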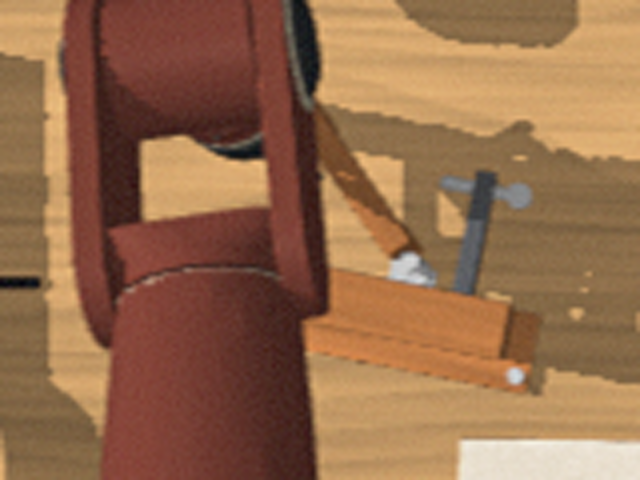

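```bash
python3 -m jog '[[[0,-0.007,0,0.05,1],[0,-0.013,0.001,0.1,1],[0,-0.02,0.001,0.15,1],[0,-0.027,0.001,0.2,1],[0,-0.033,0.001,0.25,1],[0,-0.04,0,0.3,1],[0,-0.046,-0.001,0.35,1],[0,-0.053,-0.002,0.4,1],[0,-0.059,-0.004,0.45,1],[0,-0.065,-0.006,0.5,1],[0,-0.0715,-0.008,0.55,1]]]'
python3 -c "
from h import *
go([0,0,0])
d=imaging.get_image('top');crop(d,130,290,160,280,4,'p4')
d=imaging.get_image('scene');crop(d,270,380,190,280,7,'p4s')
arc(np.arange(.01,.31,.01))"
```

```text
t: 5.15
tool_pos: [0.6454, 0.1179, 0.0918]
tool_rot: [-0.04, 1.569, 0.047]
contact_force: [2.0, 5.1, -2.5]
opening: 0.0002
shift [ 0.0908 -0.0822 -0.651 ] turn 0.0 az(-y) -1.5151 down 1.0 F [ 1.95  5.1  -2.52] pos [0.6454 0.1179 0.0918] q [0.066 0.241 1.647 0.004 1.253 0.009] op 0.0002 t 5.15
leg azimuth now 0.05649964065758373
0.01 [-0.0002 -0.0017 -0.0006]
0.02 [-0.0002 -0.003  -0.0004]
0.03 [-0.0002 -0.0043 -0.0002]
0.04 [-0.0002 -0.0056 -0.    ]
0.05 [-0.0002 -0.0069  0.0002]
0.06 [-0.0002 -0.0082  0.0003]
0.07 [-0.0002 -0.0095  0.0004]
0.08 [-0.0002 -0.0108  0.0006]
0.09 [-0.0002 -0.0122  0.0007]
0.1 [-0.0002 -0.0135  0.0008]
0.11 [-0.0002 -0.0148  0.0008]
0.12 [-0.0002 -0.0161  0.0009]
0.13 [-0.0002 -0.0174  0.001 ]
0.14 [-0.0002 -0.0187  0.001 ]
0.15 [-0.0002 -0.0201  0.001 ]
0.16 [-0.0002 -0.0214  0.0011]
0.17 [-0.0002 -0.0227  0.0011]
0.18 [-0.0002 -0.024   0.0011]
0.19 [-0.0002 -0.0253  0.001 ]
0.2 [-0.0002 -0.0266  0.001 ]
0.21 [-0.0002 -0.028   0.0009]
0.22 [-0.0002 -0.0293  0.0009]
0.23 [-0.0002 -0.0306  0.0008]
0.24 [-0.0003 -0.0319  0.0007]
0.25 [-0.0003 -0.0332  0.0006]
0.26 [-0.0003 -0.0345  0.0005]
0.27 [-0.0003 -0.0359  0.0004]
0.28 [-0.0003 -0.0372  0.0002]
0.29 [-0.0003 -0.0385  0.0001]
0.3 [-0.0003 -0.0398 -0.0001]
```

View pics/p4s.png

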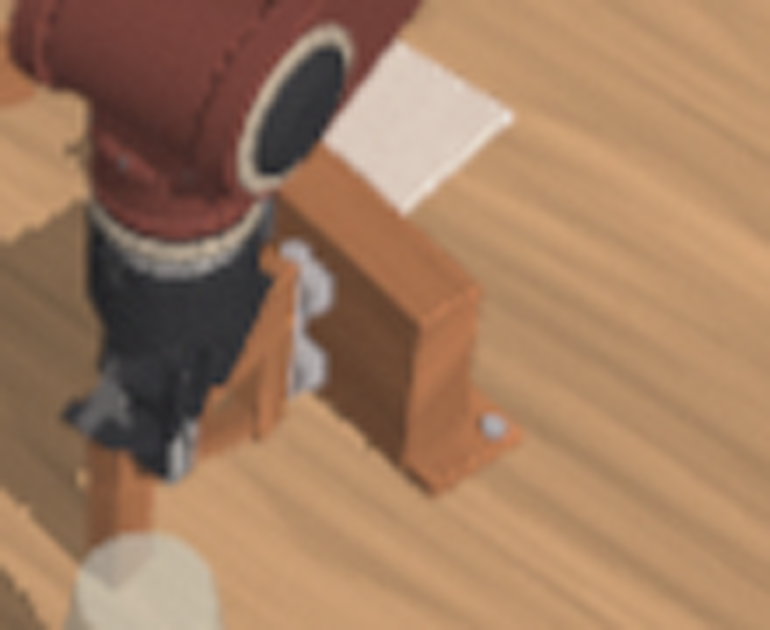

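View pics/p4.png

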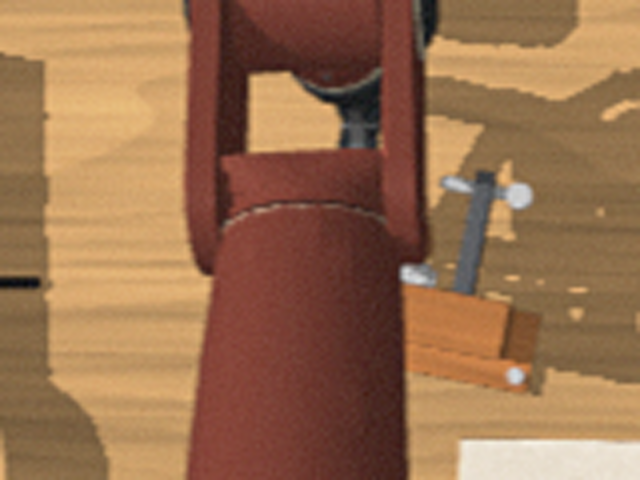

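```bash
python3 -m jog '[[[0,-0.003,0,0.02,1],[0,-0.0056,0,0.04,1],[0,-0.008,0,0.06,1],[0,-0.0095,0,0.07,1]]]'; python3 -m jog '[[[0,-0.001,0,0.008,1],[0,-0.0015,0,0.011,1]]]'; python3 -m jog '[[[0,-0.001,0,0.008,1],[0,-0.0015,0,0.011,1]]]'; python3 -c "
from h import *
go([0,0,0])"
```

```text
t: 5.65
tool_pos: [0.6465, 0.1082, 0.0921]
tool_rot: [0.013, 1.568, -0.007]
contact_force: [4.1, 3.6, -0.4]
opening: 0.0002
t: 5.85
tool_pos: [0.6467, 0.1078, 0.0921]
tool_rot: [0.022, 1.567, -0.013]
contact_force: [2.7, 4.4, -1.6]
opening: 0.0001
t: 6.05
tool_pos: [0.6468, 0.1073, 0.0921]
tool_rot: [0.03, 1.566, -0.019]
contact_force: [2.7, 4.4, -1.0]
opening: -0.0002
shift [ 0.088  -0.1282 -0.6436] turn 0.0 az(-y) -1.6023 down 1.0 F [ 2.72  4.38 -1.04] pos [0.6468 0.1073 0.0921] q [0.048 0.237 1.651 0.007 1.249 0.077] op -0.0002 t 6.05
```

```bash
for i in 1 2; do :; done; python3 -m jog '[[[0,-0.0015,-0.0005,0,1],[0,-0.0025,-0.0005,0,1]]]'; python3 -m jog '[[[0,-0.0015,-0.0005,0,1],[0,-0.0025,-0.0005,0,1]]]';python3 -m jog '[[[0,-0.0015,-0.0005,0.01,1],[0,-0.0025,-0.0005,0.01,1]]]'; python3 -c "
from h import *
go([0,0,0])"
```

```text
t: 6.25
tool_pos: [0.6467, 0.1059, 0.0922]
tool_rot: [0.03, 1.564, -0.017]
contact_force: [4.5, 5.0, -1.5]
opening: -0.0003
t: 6.45
tool_pos: [0.6465, 0.1045, 0.0924]
tool_rot: [0.03, 1.562, -0.014]
contact_force: [3.9, 4.3, -1.8]
opening: -0.0002
t: 6.65
tool_pos: [0.6464, 0.1031, 0.0925]
tool_rot: [0.038, 1.56, -0.019]
contact_force: [3.6, 5.2, -1.1]
opening: -0.0002
shift [ 0.0841 -0.1278 -0.6431] turn 0.0 az(-y) -1.6074 down 0.9999 F [ 3.63  5.25 -1.12] pos [0.6464 0.1031 0.0925] q [0.04  0.23  1.658 0.012 1.242 0.073] op -0.0002 t 6.65
```

```bash
python3 -m jog '[[[0,-0.0015,0.001,0.01,1],[0,-0.0025,0.001,0.01,1]]]'; python3 -m jog '[[[0,-0.0015,0.0005,0.01,1],[0,-0.0028,0.0005,0.01,1]]]';python3 -m jog '[[[0,-0.0015,0.0005,0.01,1],[0,-0.0028,0.0005,0.01,1]]]'; python3 -c "
from h import *
go([0,0,0])"
```

```text
t: 6.85
tool_pos: [0.6466, 0.1014, 0.0924]
tool_rot: [0.046, 1.561, -0.026]
contact_force: [-1.2, 5.4, 1.0]
opening: -0.0002
t: 7.05
tool_pos: [0.6468, 0.099, 0.0924]
tool_rot: [0.054, 1.561, -0.033]
contact_force: [-0.5, 5.9, 1.1]
opening: 0.0001
t: 7.25
tool_pos: [0.6469, 0.0962, 0.0924]
tool_rot: [0.062, 1.562, -0.041]
contact_force: [-1.2, 5.2, 1.2]
opening: 0.0001
shift [ 0.0855 -0.1396 -0.6399] turn 0.0 az(-y) -1.6363 down 0.9999 F [-1.19  5.23  1.16] pos [0.6469 0.0962 0.0924] q [0.028 0.23  1.658 0.014 1.244 0.089] op 0.0001 t 7.25
```

```bash
python3 -m jog '[[[0,-0.0015,0.0005,0.02,1],[0,-0.0028,0.0003,0.03,1]]]'; python3 -m jog '[[[0,-0.0015,0.0005,0.02,1],[0,-0.0028,0.0003,0.03,1]]]';python3 -m jog '[[[0,-0.0015,0.0005,0.02,1],[0,-0.0028,0.0003,0.02,1]]]'; python3 -c "
from h import *
go([0,0,0])"
```

```text
t: 7.45
tool_pos: [0.6471, 0.0934, 0.0925]
tool_rot: [0.087, 1.561, -0.064]
contact_force: [1.4, 4.6, -0.6]
opening: -0.0001
t: 7.65
tool_pos: [0.6473, 0.0905, 0.0924]
tool_rot: [0.111, 1.56, -0.088]
contact_force: [0.6, 5.9, 0.4]
opening: 0.0
t: 7.85
tool_pos: [0.6474, 0.0876, 0.0924]
tool_rot: [0.127, 1.559, -0.104]
contact_force: [1.1, 5.1, -0.6]
opening: -0.0001
shift [ 0.0848 -0.183  -0.6282] turn 0.0 az(-y) -1.7181 down 0.9999 F [ 1.06  5.14 -0.56] pos [0.6474 0.0876 0.0924] q [0.015 0.228 1.661 0.015 1.243 0.157] op -0.0001 t 7.85
```

```bash
python3 -m jog '[[[0,-0.0015,0.0003,0.01,1],[0,-0.0025,0.0003,0.02,1]]]'; python3 -m jog '[[[0,-0.001,0.0003,0.01,1],[0,-0.002,0.0003,0.02,1]]]'; python3 -c "
from h import *
go([0,0,0])"
```

```text
t: 8.05
tool_pos: [0.6475, 0.086, 0.0925]
tool_rot: [0.145, 1.558, -0.118]
contact_force: [2.0, 8.9, -0.0]
opening: 0.0003
t: 8.25
tool_pos: [0.6477, 0.0857, 0.0925]
tool_rot: [0.164, 1.556, -0.131]
contact_force: [1.7, 12.1, 0.2]
opening: -0.0001
shift [ 0.0832 -0.2074 -0.6209] turn 0.0 az(-y) -1.759 down 0.9997 F [ 1.72 12.14  0.23] pos [0.6477 0.0857 0.0925] q [0.009 0.226 1.662 0.021 1.241 0.191] op -0.0001 t 8.25
```

```bash
python3 -m jog '[[[0,-0.001,0.0003,0.01,1],[0,-0.002,0.0003,0.02,1]]]'; python3 -c "
from h import *
go([0,0,0])"
```

```text
t: 8.45
tool_pos: [0.6479, 0.0856, 0.0926]
tool_rot: [0.183, 1.554, -0.144]
contact_force: [2.7, 13.4, -1.1]
opening: -0.0002
shift [ 0.0821 -0.2202 -0.6169] turn 0.0 az(-y) -1.7792 down 0.9996 F [ 2.71 13.38 -1.12] pos [0.6479 0.0856 0.0926] q [0.007 0.226 1.663 0.025 1.24  0.208] op -0.0002 t 8.45
```

```bash
python3 -m jog '[[[0,-0.0018,0,0,1],[0,-0.0018,0,0,1],[0,-0.0018,0,0,1]]]'; python3 -m jog '[[[0,-0.0018,0,0,1],[0,-0.0018,0,0,1],[0,-0.0018,0,0,1]]]'; python3 -c "
from h import *
go([0,0,0])"
```

```text
t: 8.75
tool_pos: [0.648, 0.0857, 0.0926]
tool_rot: [0.186, 1.553, -0.14]
contact_force: [2.0, 11.2, -0.5]
opening: -0.0001
t: 9.05
tool_pos: [0.648, 0.0858, 0.0927]
tool_rot: [0.188, 1.552, -0.137]
contact_force: [2.2, 10.0, -0.5]
opening: -0.0001
shift [ 0.0796 -0.2205 -0.6172] turn 0.0 az(-y) -1.7783 down 0.9994 F [ 2.22 10.02 -0.46] pos [0.648  0.0858 0.0927] q [0.005 0.224 1.665 0.033 1.237 0.202] op -0.0001 t 9.05
```

```bash
python3 -m jog '[[[0,-0.0021,0,0,1],[0,-0.0022,0,0,1],[0,-0.0022,0,0,1],[0,-0.0022,0,0,1],[0,-0.0022,0,0,1]]]'; python3 -c "
from h import *
go([0,0,0])"
```

```text
t: 9.55
tool_pos: [0.648, 0.0859, 0.0927]
tool_rot: [0.191, 1.551, -0.133]
contact_force: [2.3, 11.8, -1.2]
opening: 0.0002
shift [ 0.0782 -0.2207 -0.6174] turn 0.0 az(-y) -1.7778 down 0.9992 F [ 2.29 11.79 -1.2 ] pos [0.648  0.0859 0.0927] q [0.003 0.222 1.667 0.037 1.235 0.198] op 0.0002 t 9.55
```

```bash
python3 -m jog '[[[0,0.003,0,0,1],[0,0.015,0,0,1],[0,0.03,0,0,1],[-0.03,0.03,0,0,1],[-0.07,0.03,0,0,1],[-0.11,0.03,0,0,-1],[-0.15,0.03,0,0,-1],[-0.2,0.03,0,0,-1],[-0.25,0.03,0,0,-1],[-0.25,0.03,0,0,-1],[-0.25,0.03,0,0,-1]]]'; python3 -c "
from h import *
go([.52,-.26,.3])
print(Ro.from_rotvec(ctrl.get_obs()['tool_rot']).as_matrix().round(3))"
```

```text
t: 10.65
tool_pos: [0.6507, 0.1067, 0.3465]
tool_rot: [0.191, 1.546, -0.133]
contact_force: [0.3, -0.0, -1.0]
opening: 0.0846
shift [ 0.0308 -0.3872 -0.0531] turn 0.0 az(-y) -1.7776 down 0.9991 F [ 0.32 -0.03 -1.04] pos [0.6507 0.1067 0.3465] q [0.035 0.073 1.403 0.034 1.642 0.245] op 0.0846 t 10.65
[[ 0.022  0.205  0.978]
 [ 0.035  0.978 -0.206]
 [-0.999  0.039  0.015]]
```

```bash
python3 -c "
from h import *
go([.50,-.262,.31],-.435)"
```

```text
shift [ 0.0203 -0.3929 -0.0721] turn -1.3426 az(-y) -1.7776 down 0.9991 F [ 0.32 -0.03 -1.04] pos [0.6507 0.1067 0.3465] q [0.035 0.073 1.403 0.034 1.642 0.245] op 0.0846 t 10.65
```

```bash
python3 -m jog '[[[0,-0.03,-0.006,-0.13,-1],[0,-0.07,-0.012,-0.26,-1],[0,-0.11,-0.02,-0.39,-1],[0.005,-0.15,-0.028,-0.52,-1],[0.01,-0.19,-0.036,-0.65,-1],[0.01,-0.23,-0.044,-0.78,-1],[0.02,-0.27,-0.05,-0.91,-1],[0.02,-0.31,-0.058,-1.04,-1],[0.02,-0.35,-0.066,-1.17,-1],[0.02,-0.393,-0.072,-1.3,-1],[0.02,-0.393,-0.072,-1.343,-1],[0.02,-0.393,-0.072,-1.343,-1]]]'; python3 -c "
from h import *
go([.512,-.262,.3],-.435)
print(Ro.from_rotvec(ctrl.get_obs()['tool_rot']).as_matrix().round(3))
for n in ['top','wrist','scene']:
  d=imaging.get_image(n);cv2.imwrite(f'pics/{n}5.png',d['color'][:,:,::-1])
  if n=='top': crop(d,170,280,170,270,7,'led5')
"
```

```text
t: 11.85
tool_pos: [0.499, -0.2626, 0.3075]
tool_rot: [-0.859, 1.348, 0.894]
contact_force: [0.9, 0.2, -0.8]
opening: 0.0852
shift [ 0.0077 -0.0115  0.0057] turn -0.0024 az(-y) -0.4374 down 0.9991 F [ 0.87  0.24 -0.82] pos [ 0.499  -0.2626  0.3075] q [-0.637 -0.126  1.662  0.041  1.613 -1.769] op 0.0852 t 11.85
[[ 0.019 -0.906  0.423]
 [ 0.037  0.424  0.905]
 [-0.999 -0.001  0.042]]
```

View pics/led5.png

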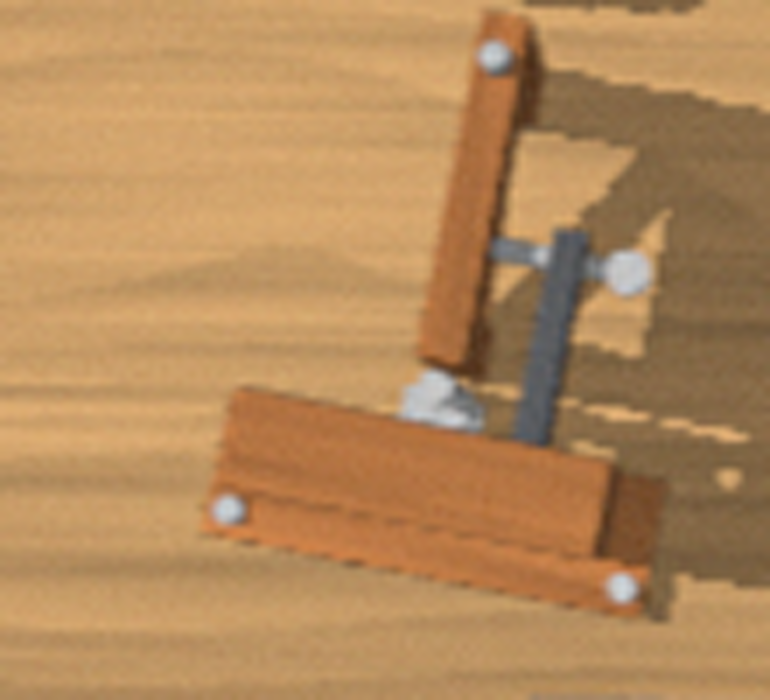

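View pics/wrist5.png

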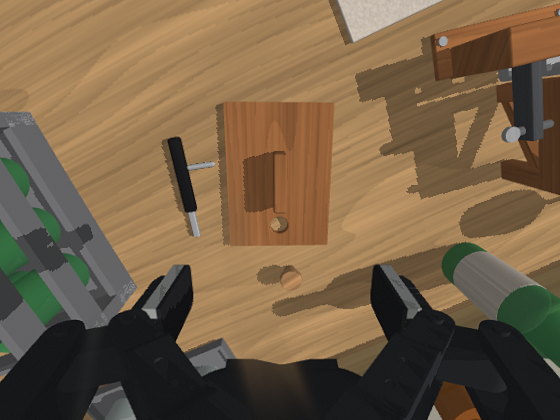

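View pics/scene5.png

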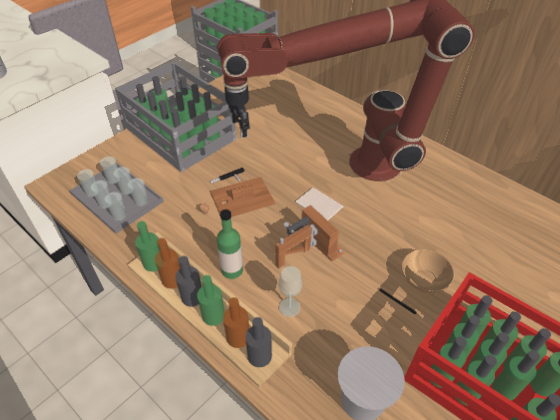

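```bash
python3 - <<'E'
from h import *
d=imaging.get_image("top")
f=lambda P,u,v,s:[[u+(x+.5)/s-.5,v+(y+.5)/s-.5] for x,y in P]
p=cast(d,f([(494,48)],170,170,7),.14);
c=cast(d,f([(486,10),(528,22),(465,370),(421,357)],170,170,7),.12)
print("pintop",p,"legcorners",c.round(4)); 
h=H;v=p[0,:2]-h;print("az from pin/hinge",np.arctan2(v[1],v[0]),np.linalg.norm(v))
for i,j in((3,0),(2,1)):
    q=c[j]-c[i];print("edge az",np.arctan2(q[1],q[0]),np.linalg.norm(q))
m=(c[0]+c[1]-c[2]-c[3]);print(np.arctan2(m[1],m[0]))
s=imaging.get_image("scene");crop(s,260,350,200,280,8,"led5s");crop(s,195,285,165,225,8,"tray5s")
print("scene pintop pred",proj(s,p), "crop",(proj(s,p)-[260,200])*8)
w=imaging.get_image("wrist")
tw=cast(w,[(223,102),(334,102),(328,244),(223,244)],.012);print("wrist tray",tw.round(4),tw.mean(0))
ex=tw[2]+tw[3]-tw[0]-tw[1];print(np.arctan2(ex[1],ex[0]),"hole",cast(w,[(279,224)],.012))
bt=cast(w,[(274,152),(286,152),(286,212),(274,212)],.054);print("block",bt.round(4),bt.mean(0))
crop(w,210,350,90,255,4,"tray5w");crop(w,420,560,0,200,4,"led5w")
E
```

```text
pintop [[0.64641507 0.06492471 0.14      ]] legcorners [[0.6649 0.0699 0.12  ]
 [0.6604 0.0533 0.12  ]
 [0.523  0.0751 0.12  ]
 [0.5278 0.0923 0.12  ]]
az from pin/hinge -0.16768003066734596 0.13227021361158844
edge az -0.16190595600589724 0.1388680534152717
edge az -0.15725787594884094 0.1390598545212161
-0.15958031212889792
scene pintop pred [[280.33314728 238.83869772]] crop [[162.66517821 310.70958179]]
wrist tray [[ 0.3898 -0.2822  0.012 ]
 [ 0.453  -0.1454  0.012 ]
 [ 0.6443 -0.233   0.012 ]
 [ 0.573  -0.3797  0.012 ]] [ 0.51504953 -0.26008252  0.012     ]
-0.4588956985433468 hole [[ 0.58083594 -0.2880144   0.012     ]]
block [[ 0.4748 -0.2472  0.054 ]
 [ 0.4814 -0.2333  0.054 ]
 [ 0.5548 -0.267   0.054 ]
 [ 0.5477 -0.2816  0.054 ]] [ 0.51467248 -0.25728013  0.054     ]
```

View pics/led5s.png

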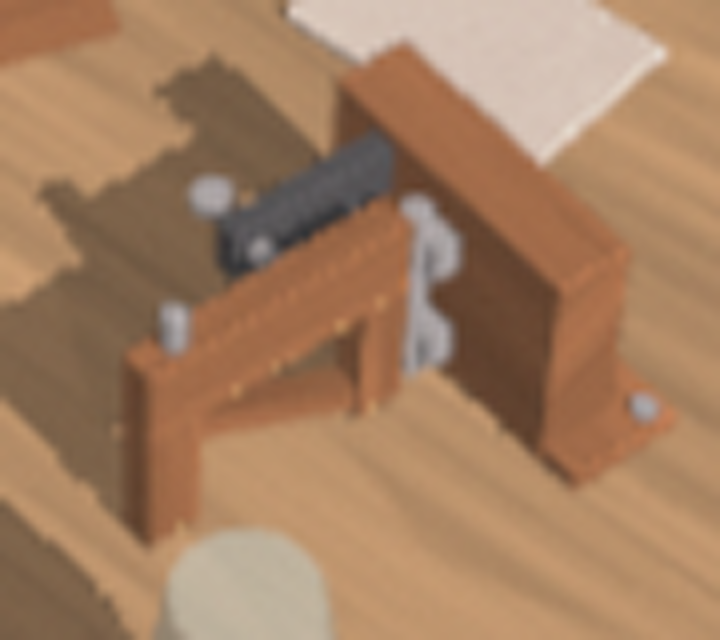

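View pics/tray5w.png

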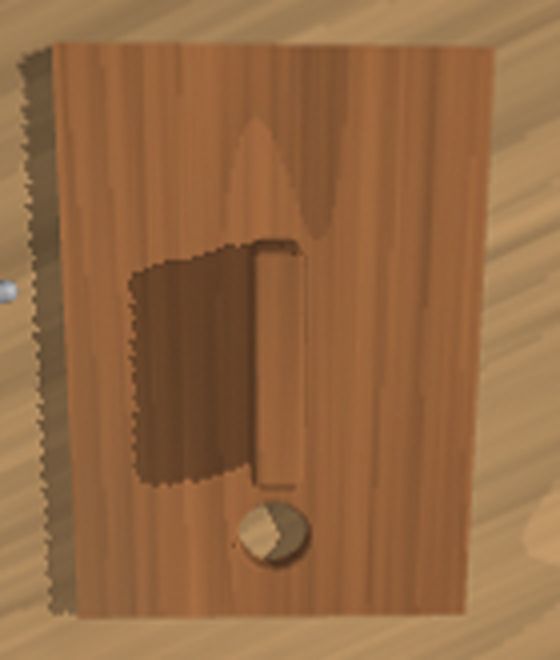

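View pics/tray5s.png

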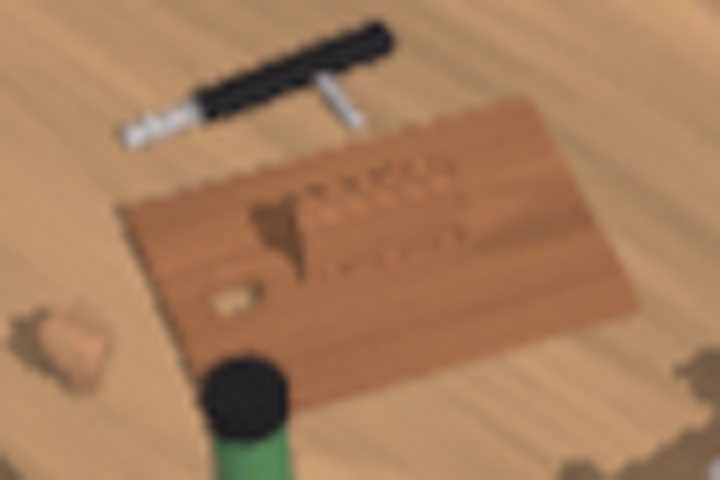

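```bash
python3 -c "
from h import *
go([.5144,-.2588,.12],-.438)
go([.5144,-.2588,.022],-.438)
"
```

```text
shift [ 0.1902 -0.0107  0.0003] turn 0.0041 az(-y) -0.4339 down 0.9991 F [0.18 0.36 1.  ] pos [ 0.5004 -0.2612  0.3099] q [-0.634 -0.128  1.659  0.041  1.613 -1.769] op 0.0851 t 12.15
shift [ 0.2881 -0.0102 -0.0038] turn 0.0041 az(-y) -0.4339 down 0.9991 F [0.18 0.36 1.  ] pos [ 0.5004 -0.2612  0.3099] q [-0.634 -0.128  1.659  0.041  1.613 -1.769] op 0.0851 t 12.15
```

```bash
python3 -m jog '[[[0.04,-0.01,0,0.004,-1],[0.08,-0.01,0,0.004,-1],[0.12,-0.01,0,0.004,-1],[0.16,-0.01,-0.001,0.004,-1],[0.2,-0.01,-0.002,0.004,-1],[0.23,-0.01,-0.003,0.004,-1],[0.26,-0.01,-0.003,0.004,-1],[0.275,-0.01,-0.004,0.004,-1],[0.288,-0.01,-0.004,0.004,-1],[0.288,-0.01,-0.004,0.004,-1],[0.288,-0.01,-0.004,0.004,-1]]]'; python3 -c "
from h import *
go([.5144,-.2588,.022],-.438)
d=imaging.get_image('wrist');cv2.imwrite('pics/w6.png',d['color'][:,:,::-1])
d=imaging.get_image('scene');crop(d,180,290,120,230,6,'s6')
"
```

```text
t: 13.25
tool_pos: [0.5149, -0.2594, 0.0232]
tool_rot: [-0.863, 1.346, 0.889]
contact_force: [0.6, 0.0, 0.4]
opening: 0.0855
shift [0.0012 0.0008 0.0003] turn 0.0003 az(-y) -0.4377 down 0.9991 F [0.6  0.01 0.36] pos [ 0.5149 -0.2594  0.0232] q [-0.616  0.156  1.875  0.046  1.111 -1.77 ] op 0.0855 t 13.25
```

View pics/w6.png

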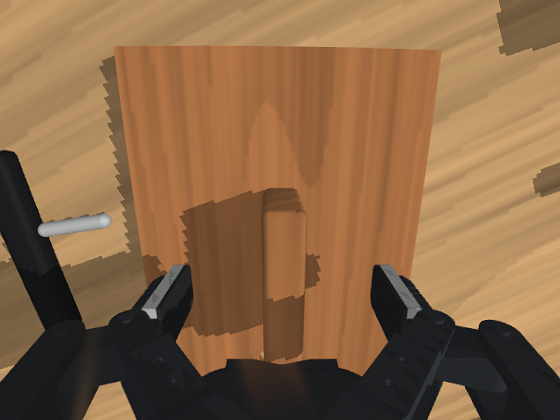

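View pics/s6.png

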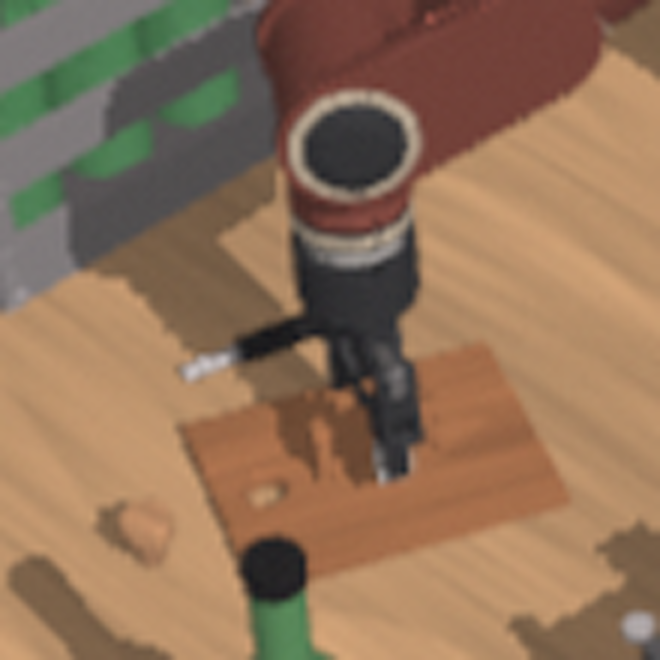

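```bash
python3 -m jog '[[[0,0,0,0,0],[0,0,0,0,0.4],[0,0,0,0,0.6],[0,0,0,0,0.8],[0,0,0,0,1],[0,0,0,0,1],[0,0,0,0,1]]]' 40; python3 -m jog '[[[0,0,0,0,1],[0.001,0,0,0,1],[0.002,0,0,0,1],[0.002,0,0,0,1]]]' 60; python3 -c "
from h import *
go([.5144,-.2588,.022],-.438)
print(Ro.from_rotvec(ctrl.get_obs()['tool_rot']).as_matrix().round(3))
d=imaging.get_image('wrist');cv2.imwrite('pics/w7.png',d['color'][:,:,::-1])
"
```

```text
t: 14.05
tool_pos: [0.5153, -0.2599, 0.0248]
tool_rot: [-0.864, 1.346, 0.889]
contact_force: [-2.0, 1.5, 5.6]
opening: 0.0176
t: 14.45
tool_pos: [0.5154, -0.2598, 0.0247]
tool_rot: [-0.864, 1.347, 0.89]
contact_force: [-6.0, 6.3, 12.9]
opening: 0.0169
shift [0.0027 0.0013 0.0004] turn 0.0014 az(-y) -0.4366 down 0.9992 F [-5.96  6.29 12.9 ] pos [ 0.5154 -0.2598  0.0247] q [-0.615  0.156  1.873  0.044  1.114 -1.769] op 0.0169 t 14.45
[[ 0.022 -0.906  0.422]
 [ 0.033  0.423  0.906]
 [-0.999 -0.006  0.039]]
```

View pics/w7.png

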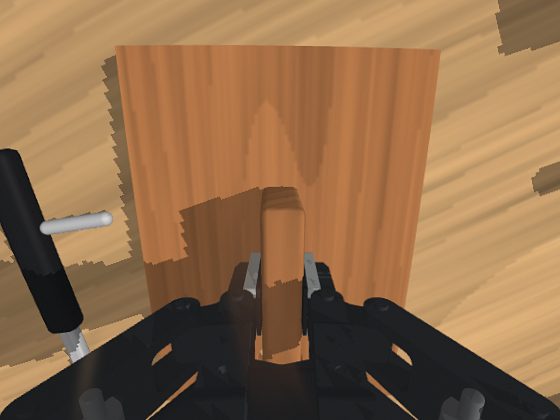

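```bash
for k in 1; do python3 -m jog '[[[0.001,0,0,0,1],[0.002,0,0,0,1],[0.003,0,0,0,1]]]'; python3 -m jog '[[[0.003,0,0,0,1],[0.003,0,0,0,1],[0.003,0,0,0,1]]]'; python3 -m jog '[[[0.003,0,0,0,1],[0.003,0,0,0,1],[0.003,0,0,0,1]]]'; done; python3 -c "
from h import *
go([.5144,-.2588,.022],-.438)
print(Ro.from_rotvec(ctrl.get_obs()['tool_rot']).as_matrix().round(3))
print(np.round(ctrl.get_obs()['wrist_torque'],2))
"
```

```text
t: 14.8
tool_pos: [0.5154, -0.2595, 0.0242]
tool_rot: [-0.864, 1.349, 0.892]
contact_force: [-10.0, 9.5, 22.9]
opening: 0.0174
t: 15.1
tool_pos: [0.5154, -0.2596, 0.0243]
tool_rot: [-0.865, 1.35, 0.894]
contact_force: [-9.8, 8.8, 21.3]
opening: 0.0173
t: 15.4
tool_pos: [0.5154, -0.2596, 0.0242]
tool_rot: [-0.865, 1.352, 0.896]
contact_force: [-9.5, 8.0, 21.2]
opening: 0.0173
shift [0.0022 0.0012 0.0002] turn 0.0049 az(-y) -0.4331 down 0.9993 F [-9.53  8.   21.24] pos [ 0.5154 -0.2596  0.0242] q [-0.613  0.16   1.869  0.04   1.119 -1.768] op 0.0173 t 15.4
[[ 0.016 -0.908  0.419]
 [ 0.033  0.42   0.907]
 [-0.999 -0.     0.036]]
[-0.05  1.89 -0.19]
```

```bash
python3 -m jog '[[[0,0,0,0,1],[-0.02,0,0,0,1],[-0.05,0,0,0,1],[-0.09,0,0,0,1],[-0.13,0,0,0,1],[-0.17,0,0,0,1],[-0.17,0,0,0,1],[-0.17,0,0,0,1],[-0.17,0,0,0,1]]]' 60; python3 -c "
from h import *
go([.5144,-.2588,.022],-.438)
print(Ro.from_rotvec(ctrl.get_obs()['tool_rot']).as_matrix().round(3))
d=imaging.get_image('wrist');cv2.imwrite('pics/w8.png',d['color'][:,:,::-1])
d=imaging.get_image('scene');crop(d,170,290,110,230,5,'s8')
"
```

```text
t: 16.3
tool_pos: [0.5114, -0.2641, 0.1908]
tool_rot: [-0.861, 1.354, 0.9]
contact_force: [0.3, 0.3, -3.7]
opening: 0.017
shift [ 0.1689 -0.0013 -0.0002] turn 0.0051 az(-y) -0.4329 down 0.9993 F [ 0.26  0.34 -3.74] pos [ 0.5114 -0.2641  0.1908] q [-0.624 -0.032  1.767  0.036  1.418 -1.767] op 0.017 t 16.3
[[ 0.011 -0.908  0.419]
 [ 0.036  0.42   0.907]
 [-0.999  0.005  0.037]]
```

View pics/w8.png

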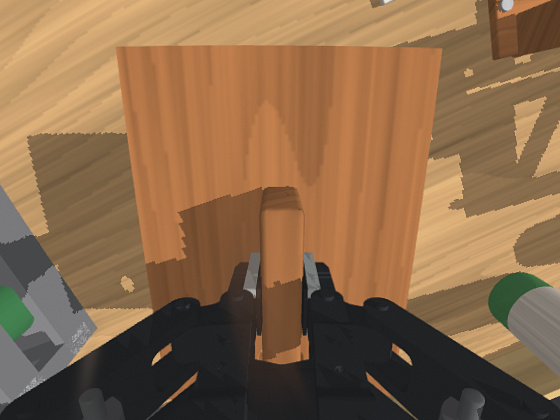

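View pics/s8.png

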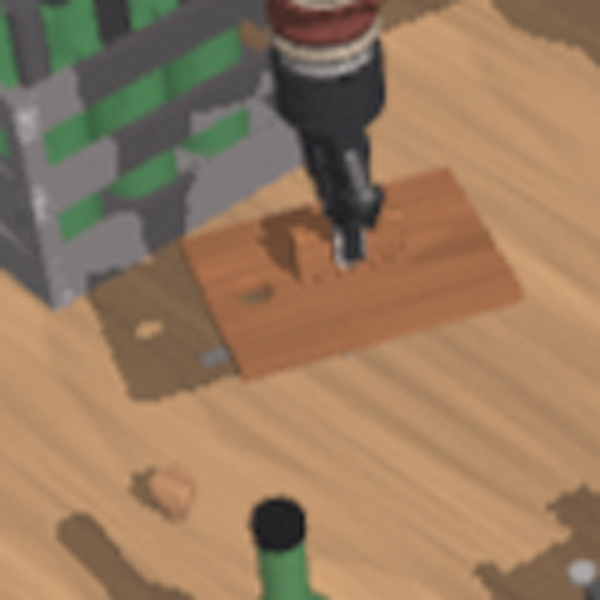

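```bash
python3 - <<'E'
from h import *
o=ctrl.get_obs();R=Ro.from_rotvec(o["tool_rot"]).as_matrix();tp=np.array(o["tool_pos"])
w=imaging.get_image("wrist")
g=tp-R[:,0]*.019
for roll in (0,.01,.02,.03,.04):
    # tray axes: x along -tool y horizontal; roll about tray x
    x=-R[:,1]*[1,1,0];x/=np.linalg.norm(x);z0=np.array([0,0,1]);y0=np.cross(z0,x)
    y=y0*np.cos(roll)+z0*np.sin(roll);z=np.cross(x,y)
    for h in (.036,):
        c=g-z*h
        P=[c+x*-.105+y*sy*.075+z*.012 for sy in(-1,1)]
        print("roll +y up",roll,h,proj(w,P).round(1).tolist())
crop(w,90,290,20,120,4,"w8l");crop(w,290,490,20,120,4,"w8r")
print("tool z world",R[:,2].round(3))
E
```

```text
roll +y up 0 0.036 [[105.3, 46.7], [443.7, 49.0]]
roll +y up 0.01 0.036 [[106.7, 47.1], [445.1, 48.6]]
roll +y up 0.02 0.036 [[108.1, 47.4], [446.5, 48.3]]
roll +y up 0.03 0.036 [[109.5, 47.8], [447.9, 48.0]]
roll +y up 0.04 0.036 [[111.0, 48.1], [449.3, 47.6]]
tool z world [0.419 0.907 0.037]
```

View pics/w8l.png

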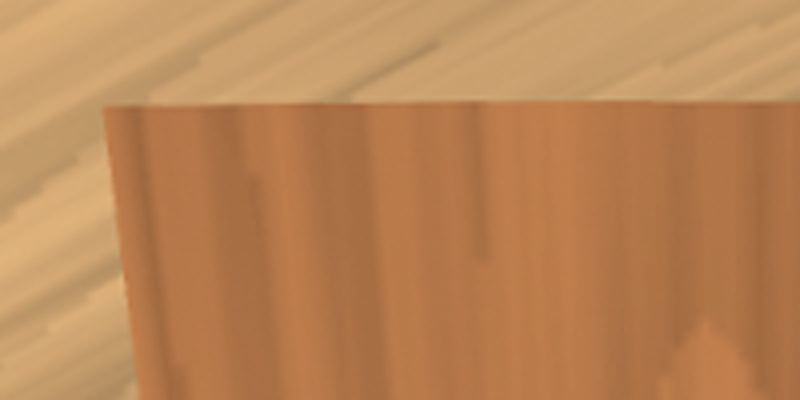

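View pics/w8r.png

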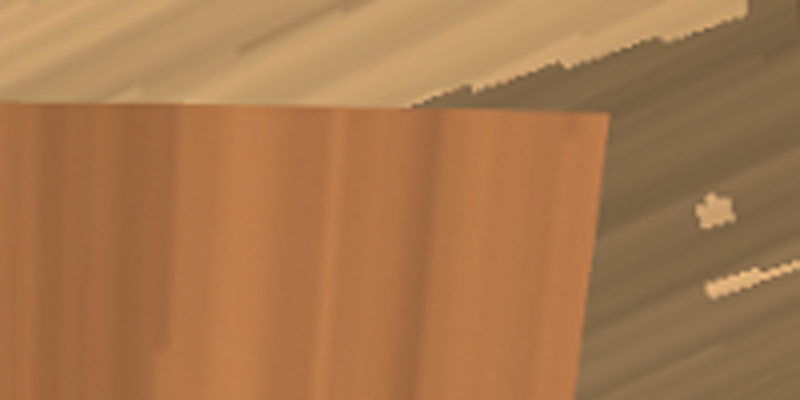

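```bash
python3 - <<'E'
from h import *
o=ctrl.get_obs();R=Ro.from_rotvec(o["tool_rot"]).as_matrix();tp=np.array(o["tool_pos"])
w=imaging.get_image("wrist")
g=tp-R[:,0]*.019
from scipy.optimize import least_squares
obs=np.array([[116.0,46.2],[441.9,48.2]])
x0=-R[:,1]*[1,1,0];x0/=np.linalg.norm(x0);zz=np.array([0,0,1]);y0=np.cross(zz,x0)
for h in(.042,.0435,.045):
    def res(p):
        dx,dy,yaw=p;x=x0*np.cos(yaw)+y0*np.sin(yaw);y=np.cross(zz,x)
        c=g-zz*h+dx*x0+dy*y0
        return (proj(w,[c-.105*x+s*.075*y+.012*zz for s in(-1,1)])-obs).ravel()
    r=least_squares(res,[0,0,0],x_scale=.001);print(h,r.x.round(4),r.fun.round(2))
E
```

```text
0.042 [-0.0014  0.0022  0.0011] [ 0.16 -0.02 -0.18 -0.02]
0.0435 [-0.0018  0.0022  0.0011] [ 1.62 -0.19 -1.74 -0.19]
0.045 [-0.0021  0.0022  0.001 ] [ 3.05 -0.36 -3.28 -0.36]
```

```bash
python3 -c "
from h import *
go([.5757,.0763,.235],-.162)
"
```

```text
shift [-0.0305  0.0852  0.3375] turn -0.271 az(-y) -0.433 down 0.9993 F [-0.72  0.29 -3.11] pos [ 0.5118 -0.2644  0.1917] q [-0.624 -0.032  1.765  0.036  1.419 -1.767] op 0.0173 t 16.5
```

```bash
python3 -m jog '[[[-0.02,0.005,0.015,0,1],[-0.03,0.015,0.045,-0.03,1],[-0.03,0.024,0.08,-0.06,1],[-0.03,0.034,0.12,-0.1,1],[-0.03,0.044,0.16,-0.14,1],[-0.03,0.053,0.2,-0.18,1],[-0.03,0.063,0.24,-0.21,1],[-0.03,0.073,0.28,-0.24,1],[-0.03,0.08,0.31,-0.26,1],[-0.03,0.085,0.33,-0.271,1],[-0.03,0.085,0.3375,-0.271,1],[-0.03,0.085,0.3375,-0.271,1]]]'; python3 -m jog '[[[0,0,0,0,1],[0,0,0,0,1],[0,0,0,0,1]]]'; python3 -c "
from h import *
go([.5757,.0763,.19],-.162)
print(Ro.from_rotvec(ctrl.get_obs()['tool_rot']).as_matrix().round(3))
d=imaging.get_image('wrist');cv2.imwrite('pics/w9.png',d['color'][:,:,::-1])
d=imaging.get_image('scene');crop(d,240,360,160,280,5,'s9')
d=imaging.get_image('top');crop(d,160,290,150,270,5,'t9')
"
```

```text
t: 17.7
tool_pos: [0.5758, 0.0768, 0.2337]
tool_rot: [-1.069, 1.249, 1.101]
contact_force: [0.6, -0.6, -2.8]
opening: 0.0169
t: 18.0
tool_pos: [0.5757, 0.0757, 0.2335]
tool_rot: [-1.068, 1.25, 1.1]
contact_force: [-0.6, 0.1, -3.3]
opening: 0.0175
shift [ 0.0435  0.0003 -0.001 ] turn -0.0005 az(-y) -0.1625 down 0.9993 F [-0.63  0.13 -3.29] pos [0.5757 0.0757 0.2335] q [-0.014 -0.063  1.725  0.035  1.469 -1.426] op 0.0175 t 18.0
[[ 0.011 -0.987  0.162]
 [ 0.034  0.162  0.986]
 [-0.999 -0.005  0.036]]
```

View pics/w9.png

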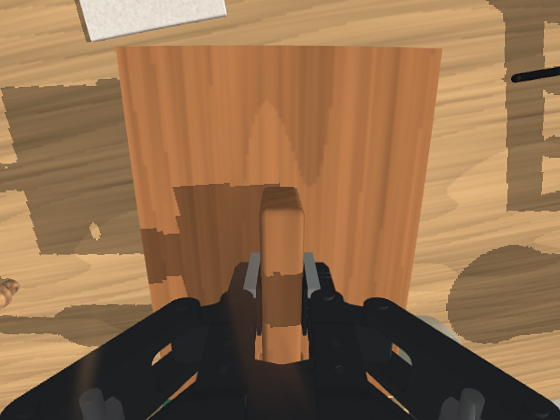

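View pics/s9.png

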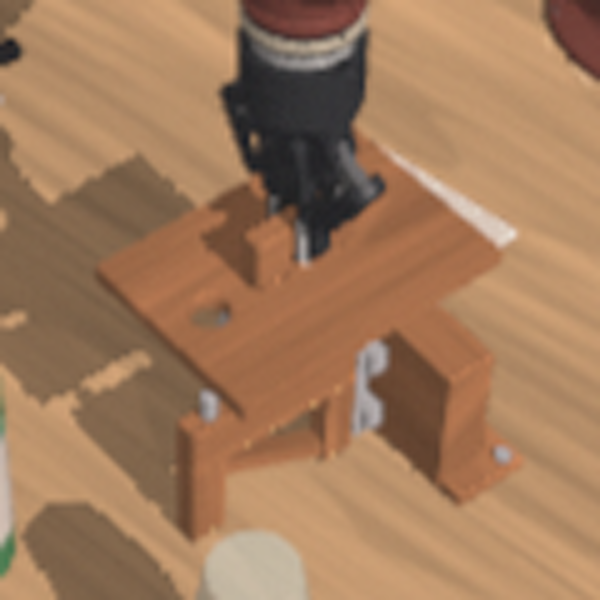

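View pics/t9.png

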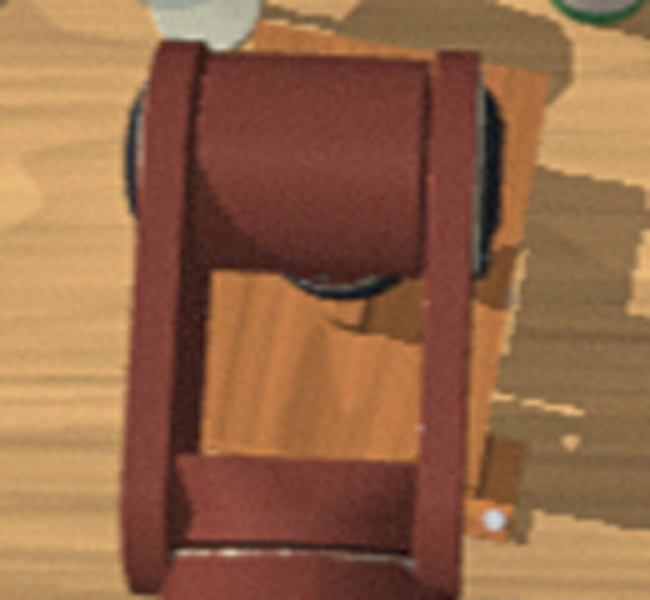

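```bash
python3 - <<'E'
from h import *
s=imaging.get_image("scene")
crop(s,265,300,205,250,14,"s10")
p=np.array([.6455,.0652])
zt=.2335-.0242+.012
print("pred hole top",proj(s,[*p,zt]),"pred pin top",proj(s,[*p,.14]))
J=[(proj(s,[p[0]+dx,p[1]+dy,.14])-proj(s,[*p,.14])).round(2).tolist() for dx,dy in((.01,0),(0,.01))];print(J)
E
```

```text
pred hole top [[280.75275692 222.03713908]] pred pin top [[280.58838494 238.72141233]]
[[[-2.1, 1.78]], [[2.31, 1.64]]]
```

View pics/s10.png

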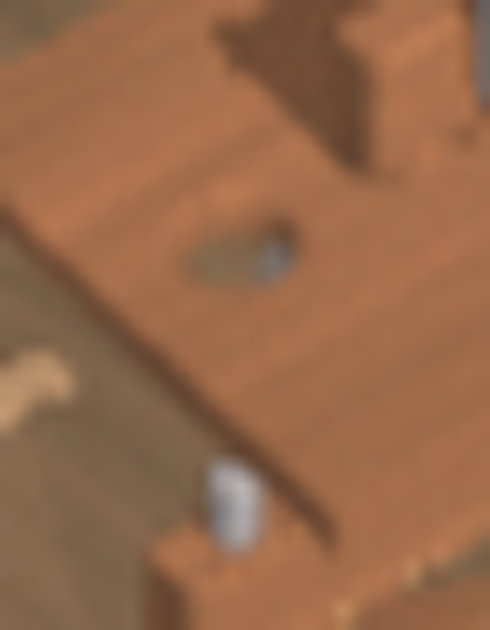

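```bash
python3 -m jog '[[[0.02,0,-0.001,0,1],[0.04,0.001,-0.002,0,1],[0.054,0.001,-0.002,0,1],[0.057,0.001,-0.002,0,1],[0.057,0.001,-0.002,0,1],[0.057,0.001,-0.002,0,1]]]'; python3 - <<'E'
from h import *
go([.5752,.0748,.1445],-.162)
s=imaging.get_image("scene")
crop(s,265,310,210,255,13,"s11")
tp=ctrl.get_obs()["tool_pos"]
print("hole top pred if tray at TCP-model", proj(s,[.6455+tp[0]-.5757,.0652+tp[1]-.0763,tp[2]-.0242+.012]))
for z in (.12,.13,.14,.15): print(z,proj(s,[.6455,.0652,z]))
E
```

```text
t: 18.8
tool_pos: [0.5759, 0.0765, 0.1779]
tool_rot: [-1.069, 1.248, 1.099]
contact_force: [0.3, -0.5, -3.4]
opening: 0.0172
shift [ 0.0333  0.0006 -0.003 ] turn 0.0003 az(-y) -0.1617 down 0.9993 F [ 0.3  -0.55 -3.38] pos [0.5759 0.0765 0.1779] q [-0.013 -0.024  1.781  0.036  1.372 -1.429] op 0.0172 t 18.8
hole top pred if tray at TCP-model [[280.6175937  233.60492004]]
0.12 [[280.54988866 242.62748609]]
0.13 [[280.56904516 240.68381499]]
0.14 [[280.58838494 238.72141233]]
0.15 [[280.6079106  236.74001011]]
```

View pics/s11.png

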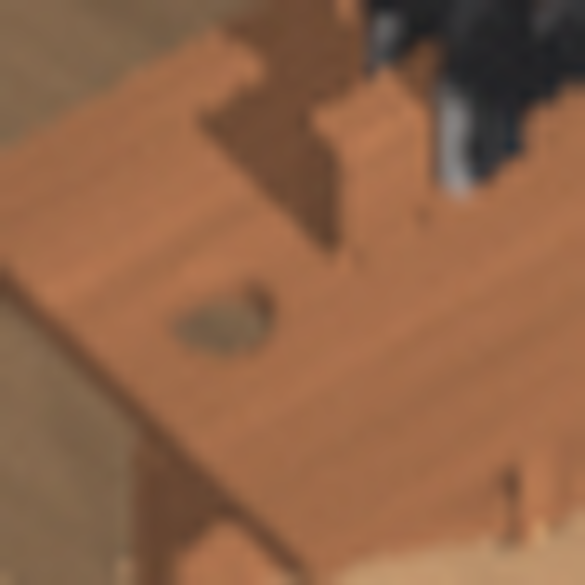

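```bash
python3 -c "
from h import *
go([.5748,.0740,.1765],-.162);go([.5748,.0740,.165],-.162);go([.5748,.0740,.151],-.162)"
```

```text
shift [ 0.0016  0.0008 -0.0027] turn 0.0003 az(-y) -0.1617 down 0.9993 F [ 0.25  0.51 -3.64] pos [0.576  0.0765 0.1782] q [-0.013 -0.025  1.781  0.036  1.372 -1.429] op 0.0174 t 18.85
shift [ 0.0131  0.0009 -0.0031] turn 0.0003 az(-y) -0.1617 down 0.9993 F [ 0.25  0.51 -3.64] pos [0.576  0.0765 0.1782] q [-0.013 -0.025  1.781  0.036  1.372 -1.429] op 0.0174 t 18.85
shift [ 0.0271  0.001  -0.0036] turn 0.0003 az(-y) -0.1617 down 0.9993 F [ 0.25  0.51 -3.64] pos [0.576  0.0765 0.1782] q [-0.013 -0.025  1.781  0.036  1.372 -1.429] op 0.0174 t 18.85
```

```bash
python3 -m jog '[[[0.002,0.001,-0.003,0,1],[0.004,0.001,-0.003,0,1],[0.009,0.001,-0.003,0,1],[0.013,0.001,-0.003,0,1],[0.013,0.001,-0.003,0,1]]]'; python3 -m jog '[[[0.003,0,0,0,1],[0.006,0,0,0,1],[0.006,0,0,0,1]]]'; python3 - <<'E'
from h import *
go([.5748,.0740,.1445],-.162)
s=imaging.get_image("scene")
crop(s,255,360,210,270,7,"s12")
E
```

```text
t: 19.35
tool_pos: [0.574, 0.0742, 0.1638]
tool_rot: [-1.068, 1.249, 1.1]
contact_force: [1.1, 0.5, -2.7]
opening: 0.0172
t: 19.65
tool_pos: [0.5736, 0.0744, 0.157]
tool_rot: [-1.068, 1.25, 1.101]
contact_force: [-0.2, -0.1, -3.6]
opening: 0.0165
shift [ 0.0125 -0.0012 -0.0007] turn 0.0004 az(-y) -0.1616 down 0.9993 F [-0.2  -0.1  -3.59] pos [0.5736 0.0744 0.157 ] q [-0.017 -0.01   1.803  0.036  1.338 -1.434] op 0.0165 t 19.65
```

View pics/s12.png

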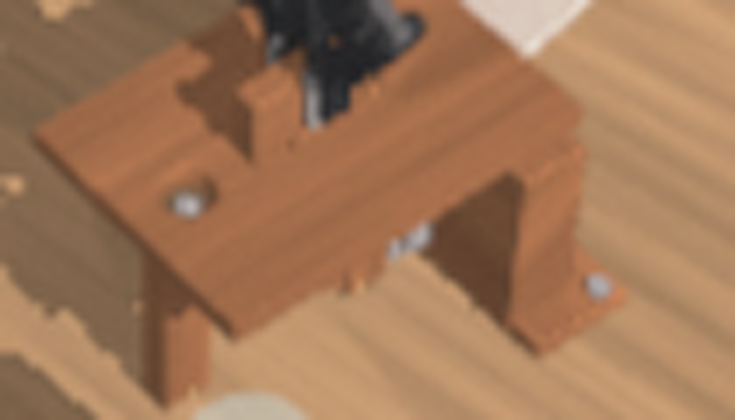

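```bash
python3 -m jog '[[[0.003,-0.0005,0,0,1],[0.006,-0.001,0,0,1],[0.008,-0.001,0,0,1],[0.01,-0.001,0,0,1],[0.01,-0.001,0,0,1]]]'; python3 -m jog '[[[0.001,0,0,0,1],[0.002,0,0,0,1],[0.002,0,0,0,1]]]';  python3 -m jog '[[[0.001,0,0,0,1],[0.0015,0,0,0,1],[0.0015,0,0,0,1]]]'
```

```text
t: 20.2
tool_pos: [0.5747, 0.0746, 0.1469]
tool_rot: [-1.068, 1.25, 1.101]
contact_force: [-0.9, -0.4, -3.8]
opening: 0.0172
t: 20.5
tool_pos: [0.5747, 0.0747, 0.145]
tool_rot: [-1.068, 1.25, 1.101]
contact_force: [-1.0, -0.3, -3.4]
opening: 0.0169
t: 20.8
tool_pos: [0.5749, 0.0747, 0.1447]
tool_rot: [-1.068, 1.25, 1.101]
contact_force: [-3.9, -0.7, 6.0]
opening: 0.0173
```

```bash
python3 -m jog '[[[0.001,0,0,0,1],[0.001,0,0,0,1],[0.001,0,0,0,1]]]'; python3 - <<'E'
from h import *
go([.5748,.0740,.1445],-.162)
s=imaging.get_image("scene")
crop(s,255,360,210,270,7,"s13")
d=imaging.get_image('wrist');cv2.imwrite('pics/w13.png',d['color'][:,:,::-1])
E
```

```text
t: 21.1
tool_pos: [0.5749, 0.0747, 0.1447]
tool_rot: [-1.068, 1.25, 1.101]
contact_force: [-5.4, 0.4, 5.8]
opening: 0.0174
shift [ 0.0001  0.     -0.0007] turn 0.0007 az(-y) -0.1613 down 0.9994 F [-5.43  0.45  5.76] pos [0.5749 0.0747 0.1447] q [-0.016  0.005  1.81   0.036  1.317 -1.434] op 0.0174 t 21.1
```

View pics/s13.png

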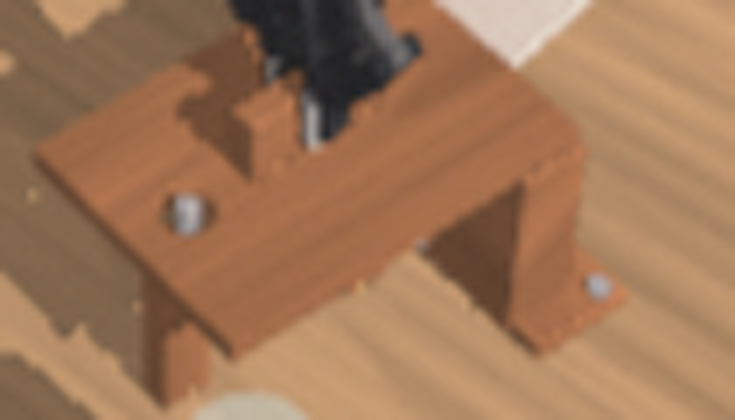

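View pics/w13.png

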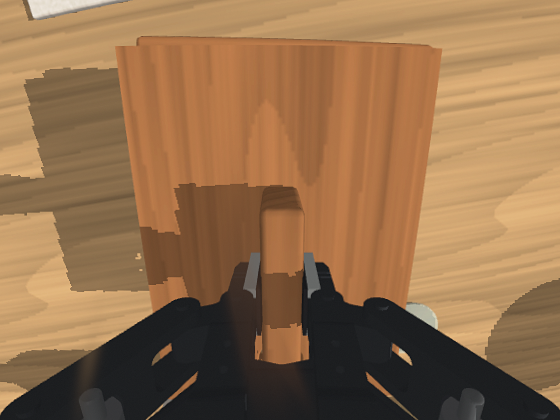

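```bash
python3 -m jog '[[[0.0005,0.0005,0,0,1],[0,0.0005,0,0,0.9],[0,0.0005,0,0,0.8],[0,0.0005,0,0,0.7],[0,0.0005,0,0,0.6],[0,0.0005,0,0,0.5],[0,0.0005,0,0,0.3],[0,0.0005,0,0,0.3]]]' 20; python3 - <<'E'
from h import *
go([.5748,.0740,.1445],-.162)
s=imaging.get_image("scene")
crop(s,255,360,210,270,7,"s14")
d=imaging.get_image('wrist');cv2.imwrite('pics/w14.png',d['color'][:,:,::-1])
E
```

```text
t: 22.0
tool_pos: [0.5743, 0.0749, 0.1444]
tool_rot: [-1.068, 1.25, 1.101]
contact_force: [-0.5, 0.2, -0.5]
opening: 0.0303
shift [-0.0001 -0.0006 -0.0008] turn 0.0006 az(-y) -0.1614 down 0.9994 F [-0.53  0.24 -0.55] pos [0.5743 0.0749 0.1444] q [-0.016  0.004  1.811  0.036  1.316 -1.434] op 0.0303 t 22.0
```

View pics/w14.png

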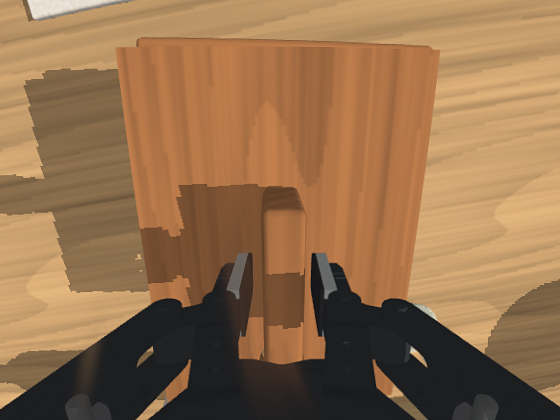

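Released cleanly; retreat straight up, then aside for a clear top view.

```bash
python3 -m jog '[[[0,0,0,0,0],[0,0,0,0,-0.3],[0,0,0,0,-0.3],[-0.02,0,0,0,-0.3],[-0.05,0,0,0,-0.3],[-0.09,0,0,0,-0.3],[-0.13,0,0,0,-0.3],[-0.17,0,0,0,-0.3],[-0.2,0,0,0,-0.3],[-0.2,0,0,0,-0.3]]]'; python3 -m jog '[[[0,0,-0.04,0,-0.3],[0,0,-0.08,0,-0.3],[0,0,-0.12,0,-0.3],[0,0.02,-0.16,0,-0.3],[0,0.04,-0.2,0,-0.3],[0,0.06,-0.24,0,-0.3],[0,0.06,-0.28,0,-0.3],[0,0.06,-0.3,0,-0.3],[0,0.06,-0.3,0,-0.3],[0,0.06,-0.3,0,-0.3]]]';python3 - <<'E'
from h import *
go([.5748,.0740,.1445],-.162)
s=imaging.get_image("scene");cv2.imwrite('pics/s15f.png',s['color'][:,:,::-1])
crop(s,255,360,190,270,7,"s15")
d=imaging.get_image('top');crop(d,170,290,150,270,6,'t15');cv2.imwrite('pics/t15f.png',d['color'][:,:,::-1])
E
```

```text
t: 23.1
tool_pos: [0.5743, 0.0679, 0.3513]
tool_rot: [-1.073, 1.242, 1.094]
contact_force: [-0.3, -0.3, 0.3]
opening: 0.0556
t: 24.1
tool_pos: [0.4668, -0.2182, 0.3383]
tool_rot: [-1.071, 1.242, 1.094]
contact_force: [0.5, -0.0, -0.6]
opening: 0.0554
shift [ 0.2062 -0.0567  0.2981] turn -0.0002 az(-y) -0.1622 down 0.9992 F [ 0.47 -0.04 -0.58] pos [ 0.4668 -0.2182  0.3383] q [-0.604 -0.254  1.723  0.041  1.676 -2.009] op 0.0554 t 24.1
```

View pics/s15.png

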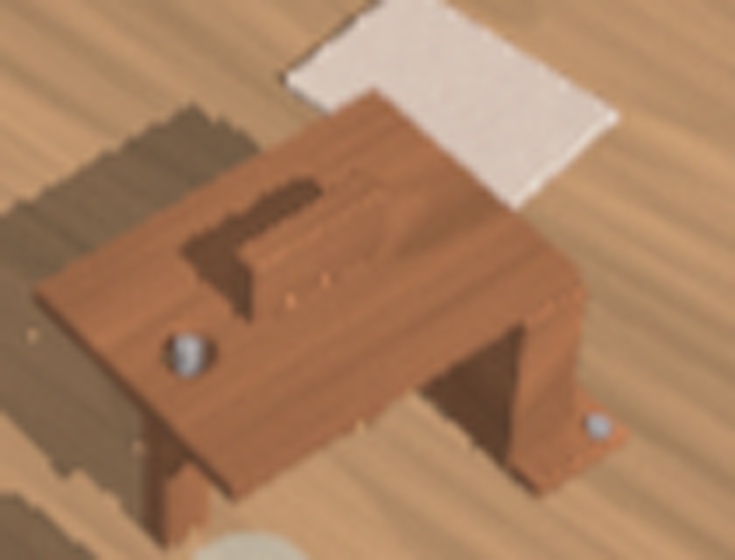

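View pics/t15.png

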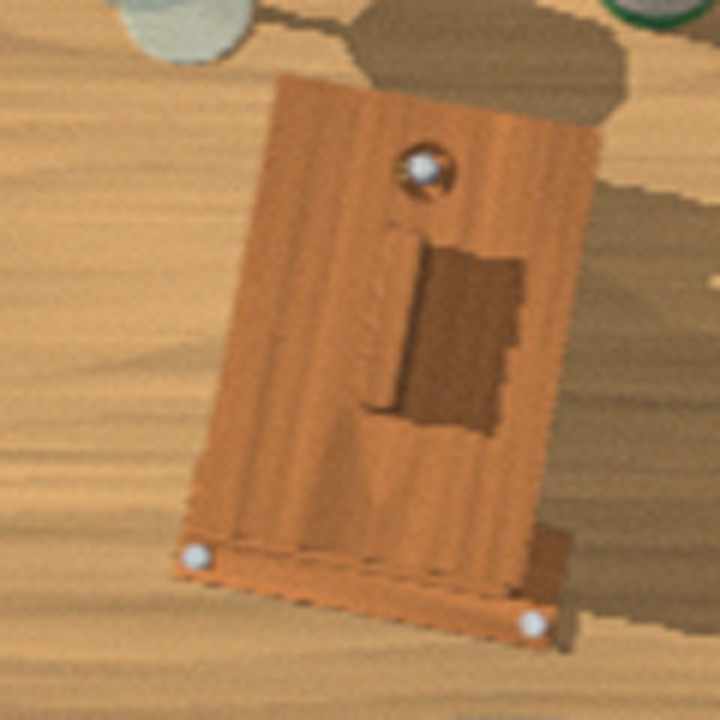

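View pics/t15f.png

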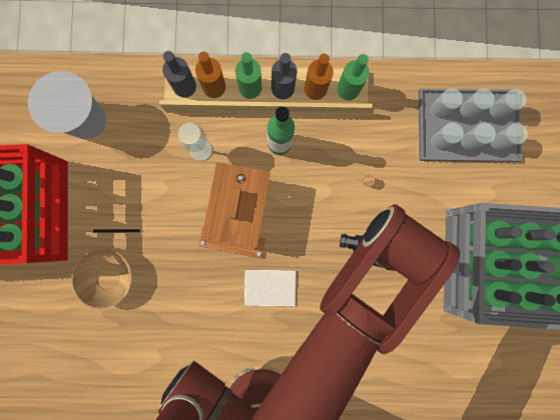

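```bash
python3 - <<'E'
from h import *
d=imaging.get_image("top")
f=lambda P,u,v,s:[[u+(x+.5)/s-.5,v+(y+.5)/s-.5] for x,y in P]
c=cast(d,f([(280,75),(601,130),(520,597),(190,540)],170,150,6),.132)
for i,j in((3,0),(2,1)):
    q=c[j]-c[i];print(np.arctan2(q[1],q[0]),np.linalg.norm(q))
p=cast(d,f([(423,167)],170,150,6),.14);h=cast(d,f([(425,170)],170,150,6),.132);print(p,h)
crop(d,340,430,160,280,5,"fin")
print(ctrl.finish_job())
E
```

```text
-0.16242730794321553 0.21419106810841823
-0.155303442322555 0.21416994363108988
[[0.64371415 0.06502948 0.14      ]] [[0.6436972  0.06469959 0.132     ]]
the job is handed in; nothing more can be done
None
```

I set up the ledge as asked and handed the job in at about 24 s of robot time. No verdict is reported.

- **Leg:** I pushed it out until it met the stop bolt at an azimuth of about -0.16 rad. I then held it there for about 1.3 s, reading 10 to 14 N roughly square on, 130 mm out from the hinge. No reading went above 14 N.
- **Tray:** I gripped it by the block, carried it over, lowered it onto the pin and released it once it was resting. Contact came with the tool tip at 0.1447 m, which puts the underside at about 120 mm.

**Last checks**
- **Pin and hole:** The pin stood near the middle of the hole in both views; from above, the two centres agreed to under 1 mm.
- **Alignment:** The tray edges lay at -0.155 and -0.162 rad, against about -0.16 rad for the leg before placing.
- **Other things:** In the top picture the glassware, corkscrew-side items and other small things showed no visible movement. The arm hid the corkscrew there, and I did not check its final position.

**What disagreed or could not be checked**
- **Tool tilt:** Pressing at the stop left the tool tilted by about 2°. I pressed the tray on the table to remove the tilt, but that hardly helped. The tray still hung nearly level and sat flat on the supports.
- **Scale:** The final tray length came out at 214 mm instead of 210.
- **Pin position:** It read about 3 mm differently before and after placing. I put both of these down to pixel reading and calibration error.
- **Leg after placing:** Once the tray was on, I could not see the leg's contact with the stop.

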